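# Wind up the lift table and feed the camera module into the test chamber

## Task

Fit the loose crank handle on the square shaft of the lift and wind the table up, clockwise seen from above, until its top is flush with the bed of the test chamber. Then use the push stick, never the gripper itself, to push the camera module through the low guarded opening until it is fully home against the stop. Leave the crank on the shaft and the table flush, lay the push stick flat on the bench, and do not disturb the other things lying about.

Things in the scene. Friction and masses are not known exactly. Their poses are not given: they have to be found in the camera images.
- shaft_seat (a point): Lift: upright 12 mm square shaft end, 24 mm high plus a 10 mm taper, on a black column head 34 x 74 mm, 154 mm over the bench. Point: on its axis at the foot of the square, on the 20 mm collar where the hub rests. Axes fixed to the rig, square to the shaft's flats at the start: y = feed direction from table to chamber; the table's centre line lies 85 mm along +x; z up.
- table_edge (a point): Lift table: aluminium plate 80 mm (x) by 100 mm (y, feed direction) with low rails (7 mm high, 58 mm apart) along both long sides. The point is on its top surface, at the middle of the edge next to the chamber. Axes as shaft_seat. At the start the top is 64 mm above the bench.
- lift_table (a joint): How far the table has risen from its start, m (0 at the start, at most 0.045). Clockwise turns of the shaft seen from above raise it 8 mm per full turn; it stays where it is left. About 2.5 N at the knob turns it.
- sill (a point): Test chamber: black box on steel posts, its height differing from start to start. Point: top of its bed at the middle of the front edge, 5 mm beyond table_edge in y; the bed's first 9 mm ramps down 4 mm towards the table. Axes as shaft_seat: y into the chamber. Opening 66 mm wide, 37 mm high under a steel guard whose top is 57 mm above the bed; clear roof behind it.
- stop (a point): Middle of the chamber's end stop (the inner face of its far wall) at the height of the bed top, 130 mm along y from sill. Axes as sill. With the module fully home carrier_mid is 30 mm short of this point in y.
- carrier_mid (a point): Camera module on the lift table: loose aluminium carrier plate 50 mm (x) x 60 mm (y) x 8 mm with a black camera box, short lens towards the chamber, and at the rear (-y) an upright flat push plate 50 mm wide, its top 22 mm up. 26 mm high in all, about 0.25 kg. Point: its centre, 11 mm above the underside; the rear face is 30 mm behind it along -y.
- hub (a point): Loose crank, 0.22 kg: dark steel square hub 32 x 32 x 28 mm high with a square through hole (15 mm wide, oiled) parallel to its sides. Point: hub centre, 14 mm above the underside. x axis along the aluminium arm (16 mm wide, 4 to 12 mm above the underside) towards the knob; z up. It stands on the bench as used, knob up, on the hub and an 18 mm round foot under the knob.
- knob (a point): Centre, half-way up, of the crank's upright black knob, 22 mm diameter, 44 mm high (its underside 13 mm above the hub's underside), which spins freely on its pin, 60 mm from the hub's axis along the hub's x axis. Its own yaw means nothing.
- crank_foot (a point): Centre of the underside of the crank's hub, axes as hub. It comes to lie at shaft_seat when the crank is fully on.
- stick_grip (a point): Loose wooden push stick, 0.14 kg: handle block 24 mm wide (x), 90 mm long (y), 44 mm high; from its front a blade 12 mm wide, 16 mm high, 1 mm above the underside runs along +y to a head 26 mm wide and 18 mm high, its flat front face 250 mm from this point. Point: the centre of the handle block, 22 mm above the underside. z up.
- carrier: The camera module again; origin at the centre of its underside.
- stick: The push stick again; origin under the centre of its handle, on its underside.
- photo_camera: Bystander: black compact photo camera, 110 mm (y) x 34 mm x 70 mm high, lens 12 mm out to +x. Origin under its centre.
- stop_box: Bystander: yellow box 70 x 70 x 50 mm with a red mushroom button on top, 70 mm high in all. Origin under its centre.
- screwdriver: Bystander: screwdriver lying along its x axis, about 200 mm long and 30 mm high. Origin under its middle.
- lens_ring: Bystander: flat aluminium ring, 58 mm outside diameter, 14 mm high. Origin under its centre.
Things that resemble listed ones, but are neither listed nor needed, are in the scene too. Leave any blue look-alike of the part that bears hub alone.

How it is judged (in metres and radians):
On the way, in this order (a step that is already met when the one before it is completed fails the run):
1. the crank is fully on the shaft (horizontal distance between crank_foot and shaft_seat below 0.004 m and z of crank_foot in the frame of shaft_seat below 0.004 m and angle between crank_foot's own z axis and vertical below 0.15 rad), for 0.2 s.
2. with the crank on the shaft, the table is wound up flush with the chamber's bed (all of step 1 and z of table_edge in the frame of sill between -0.003 and 0.003 m), for 0.3 s.
3. the push stick pushes the module through the guarded opening (contact force between stick and carrier above 0.1 N and y of carrier_mid in the frame of stop between -0.11 and -0.05 m).
At the end, for the whole second after the job is handed in: The module lies flat in the chamber, at most 10 mm from its stop, at rest; the table is within 3 mm of flush with the chamber's bed; the crank is fully on the shaft (within 4 mm); the push stick lies flat and still on the bench (all of step 2 and y of carrier_mid in the frame of stop above -0.04 m and z of carrier_mid in the frame of stop between 0.006 and 0.016 m and angle between carrier_mid's own z axis and vertical below 0.1 rad and linear speed of each of carrier, stick below 0.02 m/s and height (world z) of stick_grip below 0.03 m and angle between stick_grip's own z axis and vertical below 0.15 rad); the robot touches nothing.
It fails at once if the gripper touches the camera module (contact force between any of the fingers, the arm and carrier above 0.3 N).
It fails at once if the photo camera is moved more than 30 mm (distance of photo_camera from where it was at the start of the episode above 0.03 m).
It fails at once if the stop-button box is moved more than 30 mm (distance of stop_box from where it was at the start of the episode above 0.03 m).
It fails at once if the screwdriver is moved more than 30 mm (distance of screwdriver from where it was at the start of the episode above 0.03 m).
It fails at once if the lens ring is moved more than 30 mm (distance of lens_ring from where it was at the start of the episode above 0.03 m).
It also fails if it takes over 72 s, if anything falls off the work surface, if the arm or the gripper's body presses on something with over 40 N, if the wrist force passes 120 N, or if a joint passes its speed limit or range.

## Robot

A 6-joint arm with a two-finger parallel gripper is mounted at the origin on the work surface. World frame = base frame: x ahead of the robot, y to its left, z up, the work surface at z = 0. Lengths are in m, angles in degrees, forces in N, time in s.
With the tool pointing down it reaches from about 0.425 to 1.125 m from the base axis. Payload 14.9 kg.
Tool frame: the origin (TCP) lies at the very end of the fingers, on their centre line; the grasp point (between the pads) lies 19 mm behind it (grip_depth is the distance from the TCP to the grasp point, in m); z points along the fingers, x is the direction in which the jaws open and shut, and the axes are right-handed (so a half turn about z gives the same grasp; the last joint's range is limited). The gripper opens to 91 mm and grips with 3 to 60 N. Pads are 32 mm wide; open, the fingers measure 118 mm over their backs; the gripper's body (76 mm by 178 mm) begins 60 mm behind the grasp point.
Start: joints at [-65.907, 21.709, 99.362, -0, 58.929, -1.908], TCP at [0.307, -0.629, 0.214] pointing down, gripper open.
Joint ranges: [-158.91, 158.91], [-42.39, 125.64], [0.06, 152.35], [-60.88, 240.88], [17.5, 164.5], [-176.32, 176.32]. Speed limits (degrees/s): [108.29, 108.29, 136.94, 180, 180, 180].

## Interface

Orientations are given as [roll, pitch, yaw] about the fixed x, y, z axes, in that order (R = Rz(yaw) Ry(pitch) Rx(roll)).
In Python, from plant import * gives the robot as it stands. The module is installed in compiled form; this text tells all that it offers.
- The arm moves only by the shell command python3 -m jog 'ROWS' [FORCE]. ROWS is JSON, a list of rows, each a list of 7 numbers: the turn, a rotation vector about the tool's x, y, z in degrees, then the shift along the tool's x, y, z in mm, then the closure in counts, from 0 (fully open) to 255 (shut). In form: [[rx, ry, rz, tx, ty, tz, hand], ...]. A call has 1 to 5 rows; each row shifts and turns the commanded pose from where the row before left it, along the tool's axes as they then stand; what a row does not reach is not made up. A row lasts 1/10 s, in which the tool goes at most 50 mm and 8.59 degrees, less where a joint would pass 70% of its speed; a pose out of reach is approached as far as the arm can. A call with a gripper value outside its range is refused whole. The fingers move at their own pace and stop on an object; FORCE is the grip in N (left out, the last holds). Time passes only in rows, so rows that do not move let the fingers close. It gives the time, the measured TCP pose, the force and the opening at its end, in the units of the state.
- state(): the state, without advancing time (a new reading comes with each control period).
- get_image(name): name is "scene" or "side" or "wrist"; returns a dict with "img" (420x560x3 uint8, red, green, blue), "mtx" (3x3 intrinsics, pixels), "R" (3x3) and "t" (3): a world point X has camera coordinates R X + t. Camera axes: x right, y down, z forward; pixel columns grow to the right and rows downward; lengths in m; the calibration is good to about 2 mm. A picture is of the moment at which its call begins. There is no depth.
- job_done(): hands the job in, once; it reports no verdict.
The state is a dict: "time": time; "q": joint angles; "joint_velocities": joint speeds; "joint_torque": joint torques, N m; "position": TCP position; "ee_rot": TCP orientation; "wrist_force": force on the tool from outside, world axes, zero at the start; "ft_torque": the same for the moment, N m; "width": finger opening in m.
Only numpy, scipy, OpenCV 4.12 (cv2) and the standard library are available. Lean on these libraries where they do the work, as an engineer would, in place of code of your own. Each camera call takes 0.05 s, during which the arm holds its last target.

## Working session

There is one attempt and no reset: what is moved stays moved. The work goes in short steps, Python scripts to look and compute and a shell command to move; the robot and the scene stay as the last step left them, time stands still between calls to the robot, and variables do not carry over. Pictures are saved under pics/ and viewed, and the job is handed in when it is done.

```bash
mkdir -p pics; cat > h.py <<'E'
import numpy as np, cv2
from plant import *
def snap(name,fn):
    d=get_image(name); cv2.imwrite('pics/'+fn,cv2.cvtColor(d['img'],cv2.COLOR_RGB2BGR))
    np.savez('pics/'+fn[:-4]+'.npz',**d); return d
def load(fn): return np.load('pics/'+fn+'.npz')
def ray(d,u,v):
    r=d['R'].T@np.linalg.inv(d['mtx'])@np.array([u,v,1.0]); o=-d['R'].T@d['t']; return o,r/np.linalg.norm(r)
def onz(d,u,v,z):
    o,r=ray(d,u,v); return o+r*(z-o[2])/r[2]
def proj(d,X):
    c=d['R']@np.asarray(X,float)+d['t']; p=d['mtx']@c; return p[:2]/p[2]
def tri(d1,p1,d2,p2):
    o1,r1=ray(d1,*p1);o2,r2=ray(d2,*p2)
    A=np.array([r1,-r2]).T; s=np.linalg.lstsq(A,o2-o1,rcond=None)[0]
    a=o1+s[0]*r1;b=o2+s[1]*r2; return (a+b)/2,np.linalg.norm(a-b)
E
python3 - <<'E'
from h import *
for n in ["scene","side","wrist"]:
    d=snap(n,n+'0.png'); print(n,-d['R'].T@d['t'],d['R'][2],d['mtx'][0,0])
s=state();print(s)
E
```

```text
scene [ 1.10216535 -0.53714742  0.74105677] [-0.53536448  0.54577992 -0.6446    ] 401.79905355029126
side [0.4731172  0.73861022 0.84103067] [ 0.07643976 -0.69217317 -0.71767211] 431.45568184597613
wrist [ 0.36627349 -0.59950563  0.38496538] [-0.21278454 -0.1036172  -0.97158953] 364.71393063047435
{'time': 0.15, 'q': array([-6.59070612e+01,  2.17319057e+01,  9.93869204e+01,  1.03183147e-03,
        5.89280167e+01, -1.90521212e+00]), 'joint_velocities': array([ 0.02127668, -0.10210374, -0.08709675,  0.07470861, -0.03228517,
       -0.03882623]), 'joint_torque': array([ 2.51129328e-03, -7.64108133e+01, -4.34653330e+01,  6.51329616e-02,
        4.10088594e-02, -8.79370577e-05]), 'position': array([ 0.30675011, -0.62888775,  0.21344403]), 'ee_rot': array([-1.79997560e+02,  4.67875379e-02, -6.40023810e+01]), 'wrist_force': array([-0.36959489, -0.71203502,  0.12877082]), 'ft_torque': array([-0.02213005, -0.03282929, -0.02123155]), 'width': 0.09151686385334086}
```

View pics/scene0.png

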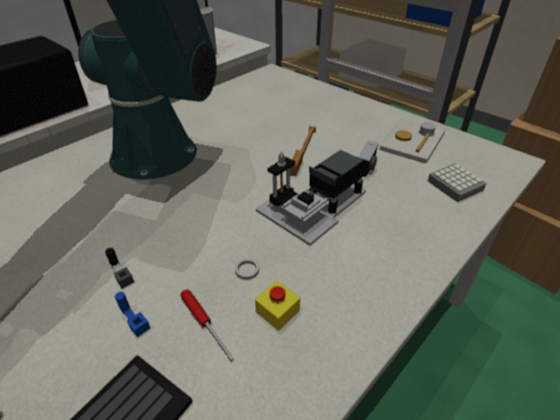

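View pics/side0.png

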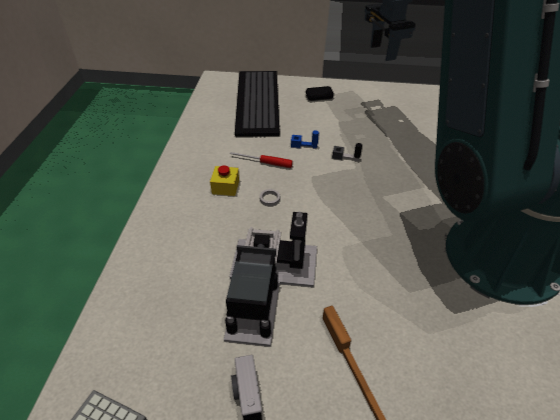

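View pics/wrist0.png

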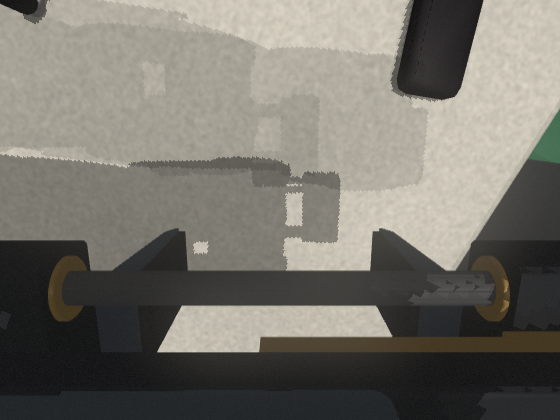

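Candidates for the crank: the dark one at scene (123,275) / side (345,152), and the blue look-alike at scene (138,325) / side (303,141). The description picks the dark steel one. The push stick is the wooden piece at side (337,325) / scene (305,150). Next I'll take close crops.

```bash
python3 - <<'E'
import cv2
s=cv2.imread('pics/scene0.png');d=cv2.imread('pics/side0.png')
c=cv2.resize(s[240:345,90:160],None,fx=5,fy=5,interpolation=cv2.INTER_CUBIC)
e=cv2.resize(d[120:225,285:370],None,fx=5,fy=5,interpolation=cv2.INTER_CUBIC)
cv2.imwrite('pics/c1.png',cv2.hconcat([c,e]))
c=cv2.resize(s[115:245,250:385],None,fx=4.4,fy=4.4,interpolation=cv2.INTER_CUBIC);cv2.imwrite('pics/c2.png',c)
c=cv2.resize(d[195:345,205:395],None,fx=4,fy=4,interpolation=cv2.INTER_CUBIC);cv2.imwrite('pics/c3.png',c)
E
```

```text
(no output)
```

View pics/c1.png

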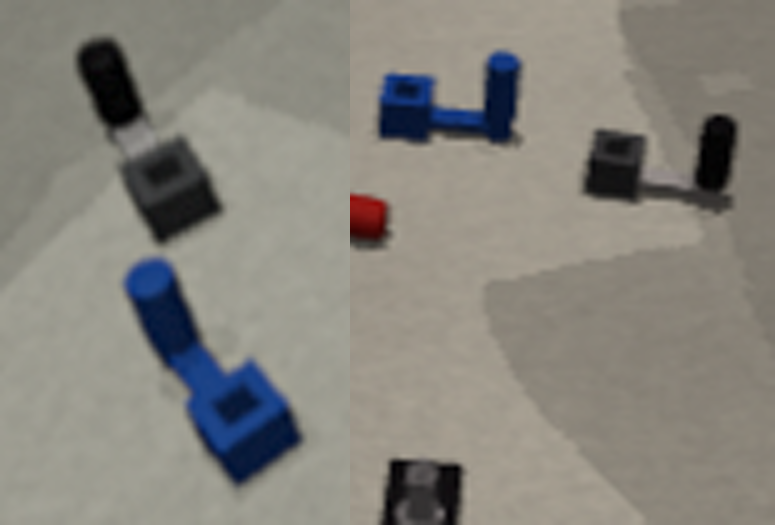

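View pics/c2.png

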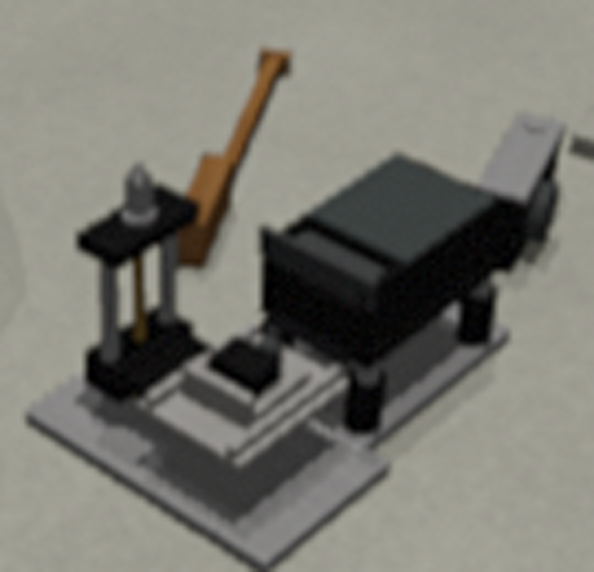

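View pics/c3.png

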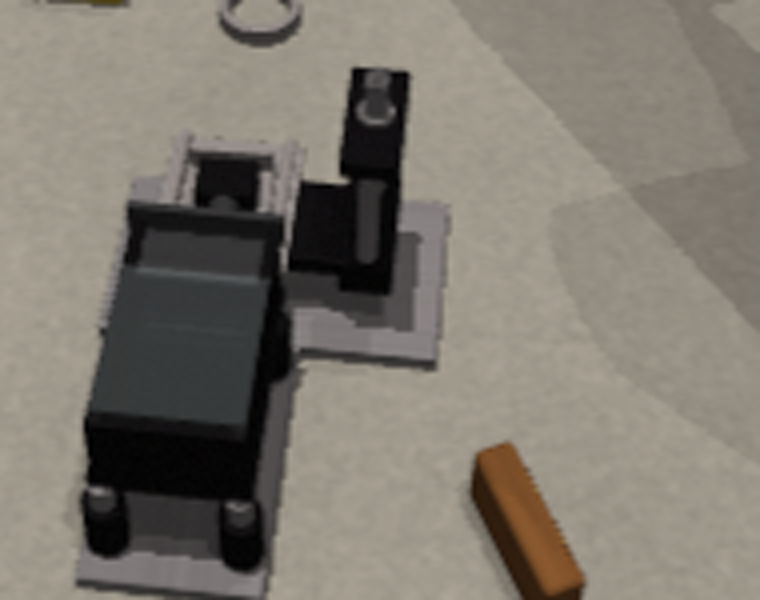

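The close crop confirms the dark steel hub with a square hole, aluminium arm and black knob at scene (123,275). Now to measure.

```bash
python3 - <<'E'
from h import *
np.set_printoptions(precision=4,suppress=True)
S=load('scene0');D=load('side0')
hub=((123.6,274.4),(338.9,149.3)); kn=((109.6,249.8),(359,144.4))
for n,(a,b) in dict(hub=hub,knob=kn,shafttip=((281.4,153.2),(299.2,213.2)),collar=((281.6,163.5),(298.8,222.5))).items():
    print(n,*tri(S,a,D,b))
print('hub z.028',onz(S,*hub[0],.028),onz(D,*hub[1],.028))
print('knob z.057',onz(S,*kn[0],.057),onz(D,*kn[1],.057))
# column head top corners side c3 
for p in [(352,68),(409,70),(402,178),(341,172)]: print('head',onz(D,p[0]/4+205,p[1]/4+195,.154))
for p in [(78,240),(155,190),(197,208),(118,252)]: print('headS',onz(S,p[0]/4.4+250,p[1]/4.4+115,.154))
# stick handle top z=.044, side c3
for p in [(475,452),(509,442),(582,575),(545,595)]: print('handle',onz(D,p[0]/4+205,p[1]/4+195,.044))
for p in [(204,155),(235,160),(210,265),(180,262)]: print('handleS',onz(S,p[0]/4.4+250,p[1]/4.4+115,.044))
#chamber roof side: guard top edge
for p in [(130,203),(283,213)]: print('guard',p, [onz(D,p[0]/4+205,p[1]/4+195,z) for z in (.15,.16)])
E
python3 - <<'E'
import cv2
s=cv2.imread('pics/scene0.png');d=cv2.imread('pics/side0.png')
f=lambda a,k:cv2.resize(a,None,fx=k,fy=k,interpolation=cv2.INTER_CUBIC)
cv2.imwrite('pics/c4.png',f(s[240:300,95:145],10)); cv2.imwrite('pics/c5.png',f(d[295:420,300:400],5));cv2.imwrite('pics/c6.png',f(d[135:170,325:370],14))
cv2.imwrite('pics/c7.png',f(s[120:185,285:325],9))
E
```

```text
hub [ 0.4206 -0.3516  0.0232] 0.006739540859026185
knob [ 0.3615 -0.3432  0.0548] 0.002963057441940505
shafttip [0.5085 0.0915 0.1806] 0.001763808153962593
collar [0.509  0.0906 0.15  ] 0.0031580389561823314
hub z.028 [ 0.4294 -0.352   0.028 ] [ 0.4184 -0.3491  0.028 ]
knob z.057 [ 0.3658 -0.3435  0.057 ] [ 0.3606 -0.3421  0.057 ]
head [0.5233 0.0626 0.154 ]
head [0.4915 0.0603 0.154 ]
head [0.4892 0.1403 0.154 ]
head [0.5215 0.14   0.154 ]
headS [0.5076 0.0431 0.154 ]
headS [0.5051 0.1108 0.154 ]
headS [0.536  0.1136 0.154 ]
headS [0.5325 0.0502 0.154 ]
handle [0.4381 0.2324 0.044 ]
handle [0.4203 0.2241 0.044 ]
handle [0.381  0.2976 0.044 ]
handle [0.3993 0.3108 0.044 ]
handleS [0.3884 0.2897 0.044 ]
handleS [0.4092 0.2999 0.044 ]
handleS [0.481  0.1913 0.044 ]
handleS [0.4641 0.1802 0.044 ]
guard (130, 203) [array([0.6289, 0.1711, 0.15  ]), array([0.6267, 0.1793, 0.16  ])]
guard (283, 213) [array([0.5488, 0.1683, 0.15  ]), array([0.5477, 0.1765, 0.16  ])]
```

View pics/c4.png

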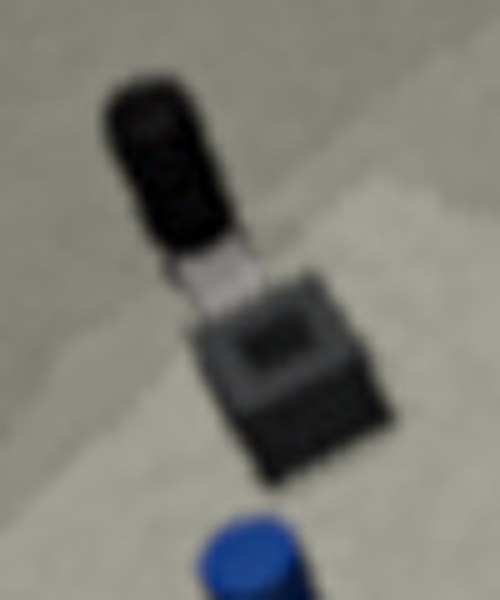

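View pics/c6.png

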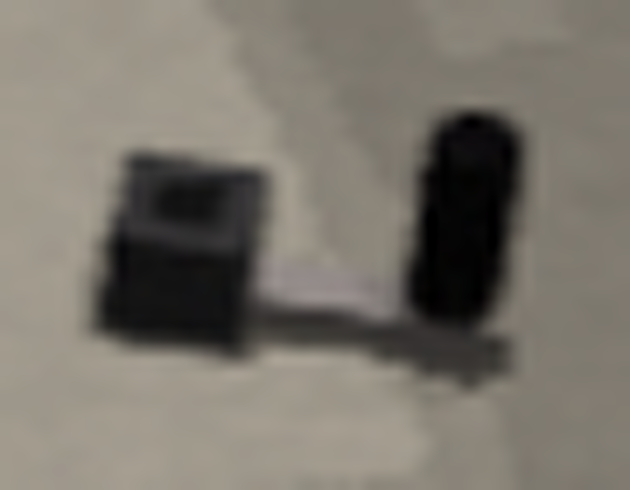

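View pics/c5.png

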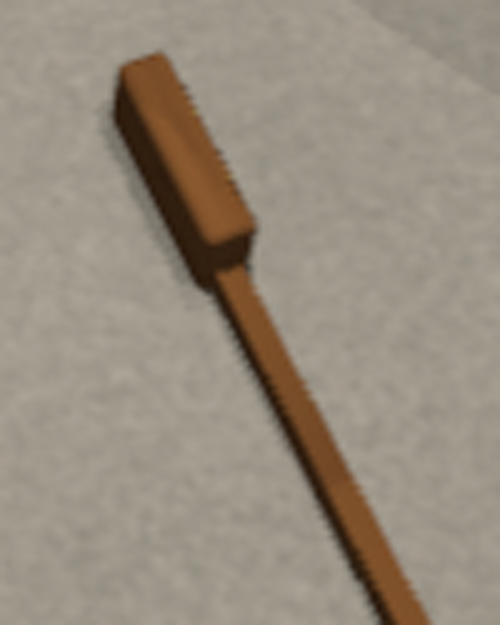

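View pics/c7.png

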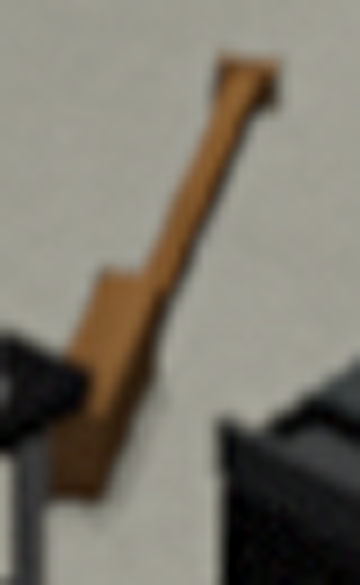

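Hub sits near (0.421, -0.350) with its arm at a yaw of about 173°. I'll move above it and take a wrist close-up to measure precisely.

```bash
cat >> h.py <<'E'
from scipy.spatial.transform import Rotation as Ro
def need(pos,yaw=None):
    s=state(); R=Ro.from_euler('xyz',s['ee_rot'],degrees=True).as_matrix()
    d=R.T@(np.array(pos)-s['position'])*1000
    print('t',round(s['time'],2),'pos',s['position'].round(4),'rot',s['ee_rot'].round(2),'w',round(s['width'],4))
    print('shift now-axes mm',d.round(1))
    if yaw is not None:
        T=Ro.from_euler('xyz',[180,0,yaw],degrees=True).as_matrix()
        print('rotvec',np.degrees(Ro.from_matrix(R.T@T).as_rotvec()).round(2),'shift after turn',(T.T@(np.array(pos)-s['position'])*1000).round(1))
E
python3 -m jog '[[0,0,0,-33.5,-37.5,15,0],[0,0,0,-33.5,-37.5,15,0],[0,0,0,-33.5,-37.5,15,0],[0,0,0,-33.5,-37.5,15,0],[0,0,0,-33.5,-37.5,15,0]]' 60
python3 -m jog '[[0,0,0,-33.5,-37.5,15,0],[0,0,8.25,0,0,0,0],[0,0,8.25,0,0,0,0],[0,0,8.25,0,0,0,0],[0,0,8.25,0,0,0,0]]'
python3 - <<'E'
from h import *
snap('wrist','w1.png'); need([.421,-.35,.12],-97)
E
```

```text
time: 0.65
position: [0.3977, -0.4056, 0.1419]
ee_rot: [-180.0, -0.0, -64.0]
wrist_force: [-0.1, -0.2, -1.5]
width: 0.0911
time: 1.15
position: [0.4156, -0.3628, 0.1281]
ee_rot: [180.0, 0.0, -97.3]
wrist_force: [0.1, -0.2, 0.2]
width: 0.0912
t 1.2 pos [ 0.4156 -0.3629  0.1281] rot [ 1.7999e+02  1.0000e-02 -9.7860e+01] w 0.0912
shift now-axes mm [-13.5  -3.6   8.1]
rotvec [ 0.01  0.01 -0.86] shift after turn [-13.4  -3.8   8.1]
```

View pics/w1.png

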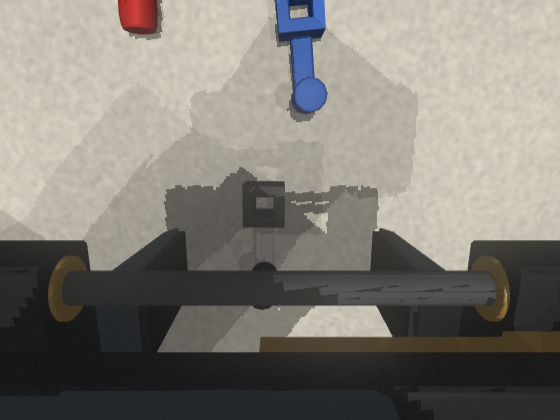

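The wrist view shows the dark hub's top square at (243–285, 181–227) with its hole at (264,204). The arm runs straight down to the knob at (263,285), partly behind the crossbar, and the blue look-alike is well away at (300,60).

```bash
python3 - <<'E'
from h import *
W=load('w1'); g=cv2.cvtColor(W['img'],cv2.COLOR_RGB2GRAY)
cv2.imwrite('pics/c8.png',cv2.resize(cv2.cvtColor(W['img'][170:310,225:305],cv2.COLOR_RGB2BGR),None,fx=4.2,fy=4.2,interpolation=cv2.INTER_CUBIC))
for p in [(243.5,181.5),(284.5,181.5),(286,227),(243,227)]: print(onz(W,*p,.028).round(4))
m=(g<75).astype(np.uint8); m[:175]=0;m[240:]=0;m[:,:236]=0;m[:,292:]=0
c=max(cv2.findContours(m,0,1)[0],key=cv2.contourArea); print(cv2.minAreaRect(c),cv2.boundingRect(c))
print('arm', onz(W,255,240,.012),onz(W,273,240,.012))
E
```

```text
[ 0.4436 -0.3396  0.028 ]
[ 0.4398 -0.3702  0.028 ]
[ 0.4044 -0.367   0.028 ]
[ 0.4086 -0.334   0.028 ]
((263.0, 204.0), (46.0, 42.0), 90.0) (242, 181, 43, 47)
arm [ 0.39203877 -0.34000095  0.012     ] [ 0.39016409 -0.35475528  0.012     ]
```

View pics/c8.png

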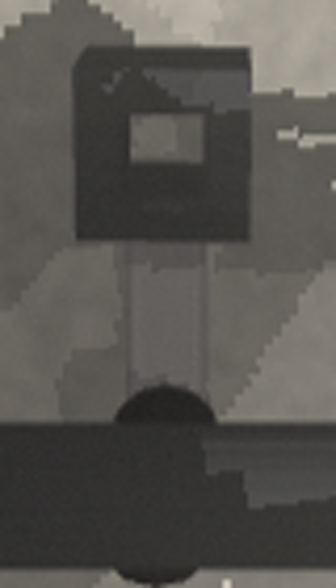

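```bash
python3 - <<'E'
from h import *
W=load('w1')
P=[onz(W,*p,.028) for p in [(242.9,185),(284.5,185),(284.5,227.1),(242.9,227.1)]]
print(np.array(P).round(4)); c=np.mean(P,0); print('c',c)
print(np.degrees(np.arctan2(*(P[3]-P[0])[[1,0]])),np.degrees(np.arctan2(*(P[1]-P[0])[[1,0]])))
k=onz(W,225+165/4.2,170+395/4.2,.057);print('knob',k, np.linalg.norm(P[1]-P[0]),np.linalg.norm(P[3]-P[0]))
for pz in (.05,): need([c[0],c[1],pz],-97.5)
E
```

```text
[[ 0.4411 -0.3388  0.028 ]
 [ 0.4371 -0.3698  0.028 ]
 [ 0.4045 -0.3658  0.028 ]
 [ 0.4085 -0.3339  0.028 ]]
c [ 0.4228002  -0.35209944  0.028     ]
171.43703593971568 -97.24043808942379
knob [ 0.38750032 -0.34884021  0.057     ] 0.03129090761829046 0.03289664761465457
t 1.2 pos [ 0.4156 -0.3629  0.1281] rot [ 1.7999e+02  1.0000e-02 -9.7860e+01] w 0.0912
shift now-axes mm [-11.7  -5.7  78.1]
rotvec [ 0.01  0.01 -0.36] shift after turn [-11.6  -5.7  78.1]
```

```bash
python3 -m jog '[[0,0,0,-11.7,-5.7,20,0],[0,0,0,0,0,40,0],[0,0,0,0,0,40,0],[0,0,0,0,0,22,0],[0,0,0,0,0,0,255]]' 60
python3 -m jog '[[0,0,0,0,0,0,255],[0,0,0,0,0,0,255],[0,0,0,0,0,0,255],[0,0,0,0,0,0,255]]' 60
python3 -m jog '[[0,0,0,0,0,-10,255],[0,0,0,0,0,-20,255],[0,0,0,0,0,-20,255],[0,0,0,0,0,0,255]]' 60
python3 - <<'E'
from h import *
snap('side','d2.png');snap('wrist','w2.png'); need([.421,-.35,.12],-97)
import cv2
d=cv2.imread('pics/d2.png');w=cv2.imread('pics/w2.png')
a=cv2.resize(d[100:200,280:400],(480,400),interpolation=2);b=cv2.resize(w[160:360,160:400],(320,267))
o=np.zeros((400,800,3),np.uint8);o[:,:480]=a;o[:267,480:]=b;cv2.imwrite('pics/c9.png',o)
E
```

```text
time: 1.7
position: [0.4211, -0.3507, 0.0035]
ee_rot: [179.8, 0.2, -96.9]
wrist_force: [-0.8, -0.7, 0.4]
width: 0.0862
time: 2.1
position: [0.4232, -0.3526, 0.0072]
ee_rot: [-179.9, -0.1, -97.0]
wrist_force: [0.2, 1.0, -0.4]
width: 0.0541
time: 2.5
position: [0.424, -0.3533, 0.0592]
ee_rot: [-179.8, -0.1, -97.0]
wrist_force: [0.4, 0.2, 0.3]
width: 0.022
t 2.6 pos [ 0.4229 -0.3523  0.0569] rot [-1.7994e+02 -4.0000e-02 -9.7000e+01] w 0.0137
shift now-axes mm [ -2.    2.1 -63.1]
rotvec [-0.06 -0.04  0.  ] shift after turn [ -2.1   2.2 -63.1]
```

View pics/c9.png

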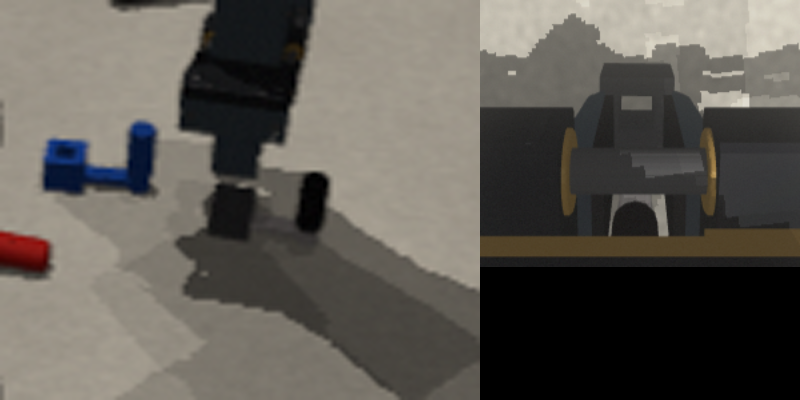

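I lifted before the fingers had closed, since they move at about 80 mm/s. The crank is still standing on the bench, so I'll reopen, go back down and wait for the grip.

```bash
python3 -m jog '[[0,0,0,0,0,0,100],[0,0,0,0,0,0,100],[0,0,0,0,0,0,100],[0,0,0,0,0,0,100],[0,0,0,0,0,0,100]]' 60
python3 -m jog '[[0,0,0,0,0,25,100],[0,0,0,0,0,25,100],[0,0,0,0,0,0,255],[0,0,0,0,0,0,255],[0,0,0,0,0,0,255]]' 60
python3 -m jog '[[0,0,0,0,0,0,255],[0,0,0,0,0,0,255]]' 60
```

```text
time: 3.1
position: [0.4226, -0.3521, 0.056]
ee_rot: [180.0, 0.0, -97.0]
wrist_force: [1.0, 0.2, 0.2]
width: 0.0514
time: 3.6
position: [0.4232, -0.3526, 0.0072]
ee_rot: [-179.9, -0.0, -97.0]
wrist_force: [-0.1, -0.2, 0.3]
width: 0.0347
time: 3.8
position: [0.4232, -0.3526, 0.0073]
ee_rot: [-179.9, -0.0, -97.0]
wrist_force: [-1.6, 1.1, 8.0]
width: 0.0319
```

Gripped at 32 mm. I'll lift, carry toward the lift and take a wrist view of the shaft from a point offset to -x.

```bash
python3 -m jog '[[0,0,0,0,0,-25,255],[0,0,0,0,0,-48,255],[0,0,0,0,0,-48,255],[0,0,0,-35,4,-30,255],[0,0,0,-35,4,-30,255]]' 60
python3 -m jog '[[0,0,0,-41,4,-26,255],[0,0,0,-41,4,-26,255],[0,0,0,-41,4,-26,255],[0,0,0,-41,5,-26,255],[0,0,0,-48,5,-8,255]]' 60
python3 -m jog '[[0,0,0,-48,5,0,255],[0,0,0,-48,5,0,255],[0,0,0,-45,5,0,255],[0,0,-8.5,-17,2,0,255],[0,0,0,0,0,0,255]]' 60
python3 - <<'E'
from h import *
snap('wrist','w3.png');snap('side','d3.png'); need([.509,.091,.22],-88.5)
E
```

```text
time: 4.3
position: [0.4232, -0.2813, 0.1893]
ee_rot: [-179.9, -0.0, -97.1]
wrist_force: [0.8, -0.8, -2.5]
width: 0.0314
time: 4.8
position: [0.4277, -0.0675, 0.3023]
ee_rot: [-179.7, -0.0, -97.1]
wrist_force: [1.1, 0.1, -2.3]
width: 0.0319
time: 5.3
position: [0.4292, 0.0923, 0.2994]
ee_rot: [-180.0, 0.0, -88.1]
wrist_force: [-0.1, -0.3, -1.9]
width: 0.0319
t 5.4 pos [0.4294 0.0903 0.2993] rot [-1.7999e+02 -1.0000e-02 -8.8560e+01] w 0.0319
shift now-axes mm [  1.3 -79.6  79.3]
rotvec [-0.01 -0.01 -0.06] shift after turn [  1.4 -79.6  79.3]
```

View pics/w3.png

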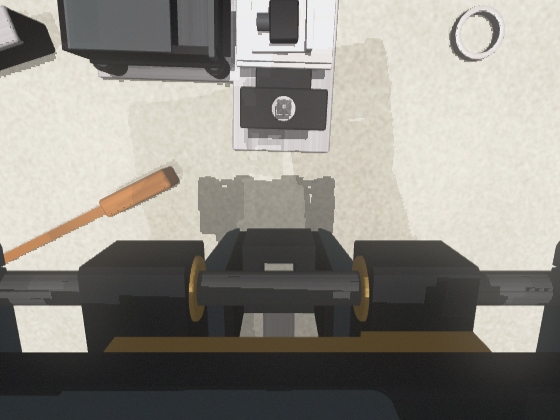

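View pics/d3.png

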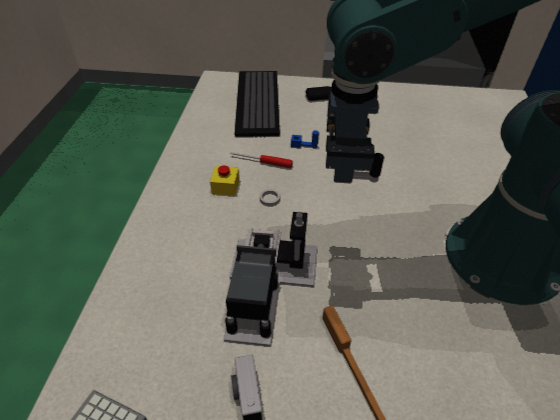

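The wrist view shows the collar and shaft at (284,107), the head at (240–327, 87–129), and the table and camera module above it at (285,20). The crank is held level.

```bash
python3 - <<'E'
from h import *
W=load('w3');D=load('side0')
cv2.imwrite('pics/c10.png',cv2.resize(cv2.cvtColor(W['img'][0:150,220:345],cv2.COLOR_RGB2BGR),None,fx=4,fy=4,interpolation=cv2.INTER_CUBIC))
g=cv2.cvtColor(W['img'],cv2.COLOR_RGB2GRAY)
m=(g<70).astype(np.uint8);m[:85]=0;m[140:]=0;m[:,:230]=0;m[:,335:]=0
c=max(cv2.findContours(m,0,1)[0],key=cv2.contourArea);print(cv2.minAreaRect(c))
print(np.array([onz(W,*p,.147) for p in cv2.boxPoints(cv2.minAreaRect(c))]).round(4))
for z in (.154,.188): print(z,onz(W,284,107,z))
print(proj(W,[.509,.091,.154]),proj(D,onz(W,284,107,.154)),proj(D,onz(W,284,107,.188)))
E
```

```text
((283.0, 87.0), (4.0, 54.0), 90.0)
[[0.5274 0.1149 0.147 ]
 [0.529  0.0694 0.147 ]
 [0.5258 0.0693 0.147 ]
 [0.5242 0.1148 0.147 ]]
0.154 [0.5100941  0.09073185 0.154     ]
0.188 [0.50850652 0.09117179 0.188     ]
[283.62927507 108.34965743] [297.73368844 221.60797559] [298.9604239  210.87837398]
```

View pics/c10.png

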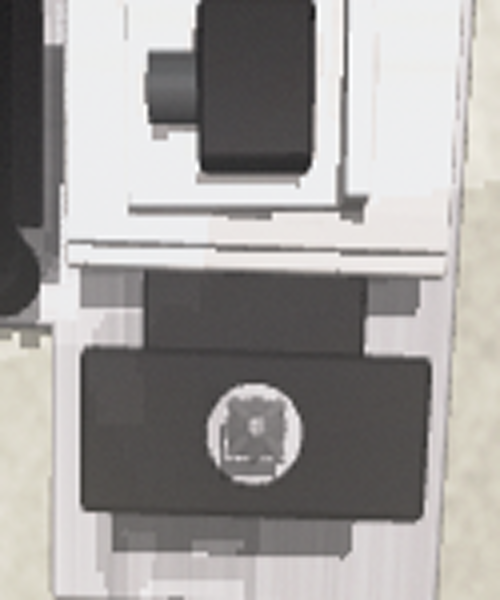

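```bash
python3 - <<'E'
from h import *
W=load('w3')
P=np.array([onz(W,a/4+220,b/4,.147) for a,b in [(82,348),(432,358),(422,520),(80,512)]]);print(P.round(4),P.mean(0))
e=lambda a,b:np.degrees(np.arctan2(*(P[a]-P[b])[:2]))
print(e(0,1),e(3,2))
c=onz(W,283.4,108.2,.154);t=onz(W,284.2,106.4,.188);print(c,t)
# table edge/rail near: long rail line at z~.071
a=onz(W,68/4+220,265/4,.071);b=onz(W,445/4+220,275/4,.071);print(a,b,np.degrees(np.arctan2(*(a-b)[:2])))
need([.509,.0913,.21],-90)
E
```

```text
[[0.5253 0.1279 0.147 ]
 [0.5259 0.054  0.147 ]
 [0.4925 0.054  0.147 ]
 [0.4917 0.128  0.147 ]] [0.50886034 0.0909911  0.147     ]
-0.44071772012641075 -0.6893398447226138
[0.50911354 0.09119613 0.154     ] [0.50894114 0.09103928 0.188     ]
[0.55250384 0.13948421 0.071     ] [0.5534692  0.04249636 0.071     ] -0.5702713911572219
t 5.4 pos [0.4294 0.0903 0.2993] rot [-1.7999e+02 -1.0000e-02 -8.8560e+01] w 0.0319
shift now-axes mm [  1.  -79.6  89.3]
rotvec [-0.01 -0.01  1.44] shift after turn [ -1.  -79.6  89.3]
```

```bash
python3 -m jog '[[0,0,0.9,0.2,-40,20,255],[0,0,0,0,-39.6,20,255],[0,0,0,0,0,39,255],[0,0,0,0,0,0,255]]' 60
python3 - <<'E'
from h import *
need([.509,.0911,.197],-89.4); print(state()['wrist_force'])
snap('side','d4.png');snap('scene','s4.png')
a=cv2.imread('pics/d4.png')[130:280,220:360];b=cv2.imread('pics/s4.png')[80:230,220:360]
cv2.imwrite('pics/c11.png',cv2.hconcat([cv2.resize(x,None,fx=2.8,fy=2.8,interpolation=2) for x in (a,b)]))
E
```

```text
time: 5.8
position: [0.507, 0.0899, 0.216]
ee_rot: [179.6, -0.1, -89.6]
wrist_force: [-2.4, 0.5, -2.0]
width: 0.0318
t 5.8 pos [0.507  0.0899 0.216 ] rot [ 1.7957e+02 -6.0000e-02 -8.9620e+01] w 0.0318
shift now-axes mm [-1.2 -2.1 18.9]
rotvec [ 0.43 -0.06 -0.22] shift after turn [-1.2 -2.  19. ]
[-2.44431357  0.53799589 -2.00782774]
```

View pics/c11.png

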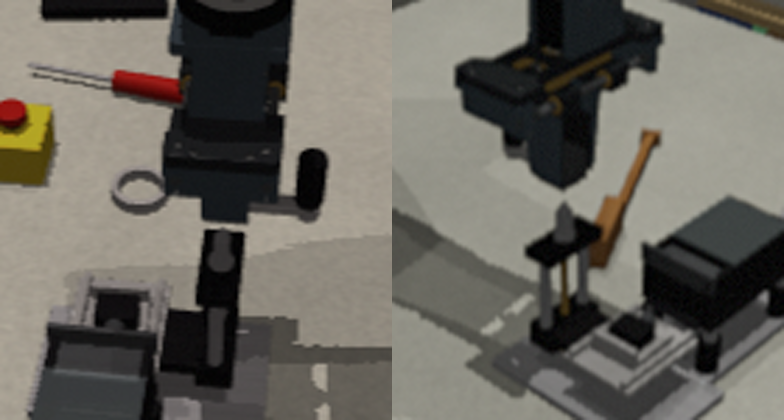

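The hub is centred over the shaft in both views. I'll lower it in steps and watch the force.

```bash
python3 -m jog '[[0,0,0,0,0,12,255],[0,0,0,0,0,10,255],[0,0,0,0,0,0,255]]' 60
python3 -m jog '[[0,0,0,0,0,8,255],[0,0,0,0,0,8,255],[0,0,0,0,0,0,255]]' 60
python3 -m jog '[[0,0,0,0,0,8,255],[0,0,0,0,0,8,255],[0,0,0,0,0,0,255]]' 60
python3 - <<'E'
from h import *
need([.509,.0911,.1613],-89.4); print(state()['wrist_force'])
E
```

```text
time: 6.2
position: [0.5085, 0.0914, 0.1975]
ee_rot: [179.9, -0.0, -89.4]
wrist_force: [0.0, 0.4, -2.1]
width: 0.032
time: 6.5
position: [0.5086, 0.0916, 0.1811]
ee_rot: [179.9, -0.0, -89.4]
wrist_force: [-0.4, -0.0, -2.1]
width: 0.0314
time: 6.8
position: [0.5085, 0.0915, 0.1649]
ee_rot: [179.9, -0.0, -89.4]
wrist_force: [-0.6, -0.2, -1.1]
width: 0.032
t 6.8 pos [0.5085 0.0915 0.1649] rot [ 1.799e+02 -1.000e-02 -8.940e+01] w 0.032
shift now-axes mm [ 0.4 -0.5  3.6]
rotvec [ 0.1  -0.01 -0.  ] shift after turn [ 0.4 -0.5  3.6]
[-0.62052863 -0.19755993 -1.1303729 ]
```

```bash
python3 -m jog '[[0,0,0,0,0,2.5,255],[0,0,0,0,0,1,255],[0,0,0,0,0,0,255]]' 60
python3 -m jog '[[0,0,0,0,0,0,0],[0,0,0,0,0,0,100],[0,0,0,0,0,0,100],[0,0,0,0,0,0,100]]' 60
python3 -m jog '[[0,0,0,0,0,-25,100],[0,0,0,0,0,-40,100],[0,0,0,0,0,-40,100],[0,0,0,0,0,0,100]]' 60
python3 - <<'E'
from h import *
snap('side','d5.png');snap('scene','s5.png');snap('wrist','w5.png')
a=cv2.imread('pics/d5.png')[130:280,220:360];b=cv2.imread('pics/s5.png')[80:230,220:360]
cv2.imwrite('pics/c12.png',cv2.hconcat([cv2.resize(x,None,fx=2.8,fy=2.8,interpolation=2) for x in (a,b)]))
E
```

```text
time: 7.1
position: [0.5093, 0.0916, 0.1627]
ee_rot: [-180.0, 0.0, -89.4]
wrist_force: [0.7, -0.4, -2.6]
width: 0.0316
time: 7.5
position: [0.5094, 0.0916, 0.1628]
ee_rot: [-180.0, 0.0, -89.4]
wrist_force: [0.8, 0.6, 0.1]
width: 0.0555
time: 7.9
position: [0.5118, 0.092, 0.2729]
ee_rot: [-179.6, 0.1, -89.4]
wrist_force: [-0.3, -0.3, -0.8]
width: 0.0552
```

View pics/c12.png

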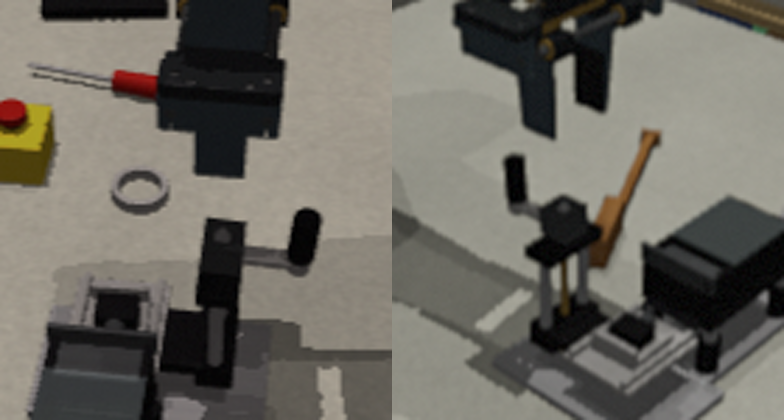

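View pics/w5.png

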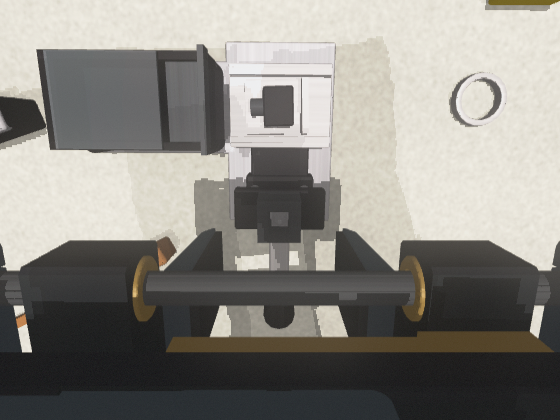

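The crank is seated: the hub rests on the head, with the taper tip visible in its hole in the wrist view at (278,217) and the knob toward -x. Next I'll go to the knob and measure the guard height from several views along the way.

```bash
python3 -m jog '[[0,0,0,0,31,-10,60],[0,0,0,0,31,0,60],[0,0,0,0,0,0,60]]' 60
python3 - <<'E'
from h import *
W=snap('wrist','w6.png'); need([.449,.0905,.175],-89.4)
a=cv2.imread('pics/w3.png')[0:110,60:345];b=cv2.imread('pics/w5.png')[30:170,30:345]
cv2.imwrite('pics/c13.png',cv2.vconcat([cv2.resize(x,(790,int(790*x.shape[0]/x.shape[1])),interpolation=2) for x in (a,b)])[:600])
s=cv2.imread('pics/s5.png')[140:245,250:400];d=cv2.imread('pics/d5.png')[225:345,215:315]
cv2.imwrite('pics/c14.png',cv2.resize(s,None,fx=5.2,fy=5.2,interpolation=2));cv2.imwrite('pics/c15.png',cv2.resize(d,None,fx=5,fy=5,interpolation=2))
E
```

```text
time: 8.35
position: [0.4439, 0.0908, 0.276]
ee_rot: [179.8, -0.0, -89.4]
wrist_force: [1.0, -0.8, -0.4]
width: 0.0697
t 8.4 pos [0.4456 0.0908 0.2765] rot [ 1.799e+02 -2.000e-02 -8.938e+01] w 0.0697
shift now-axes mm [  0.4  -3.5 101.5]
rotvec [ 0.1  -0.02  0.02] shift after turn [  0.4  -3.4 101.5]
```

View pics/w6.png

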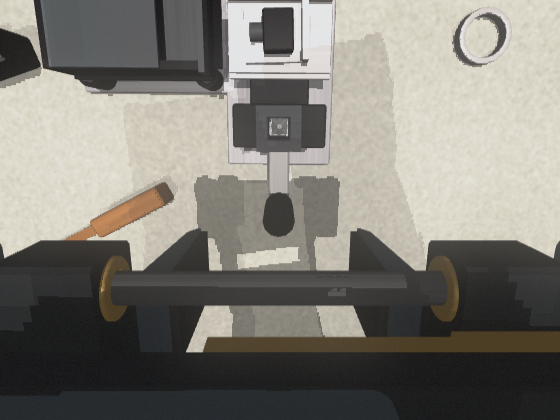

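View pics/c14.png

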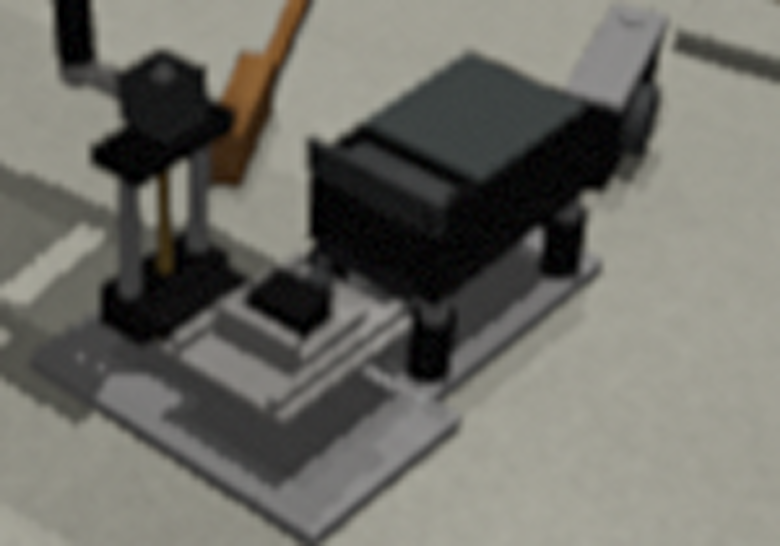

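View pics/c15.png

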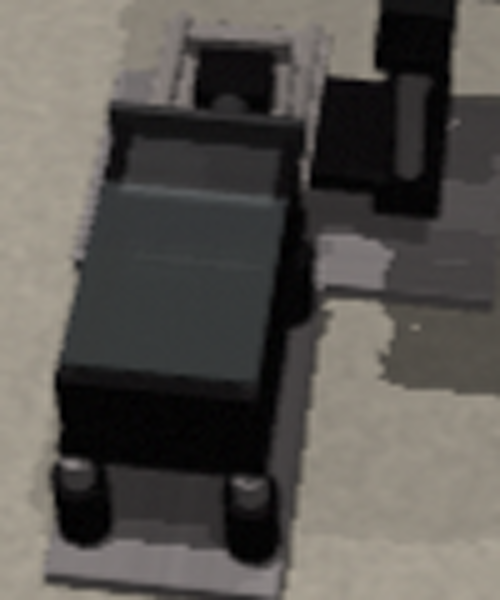

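View pics/c13.png

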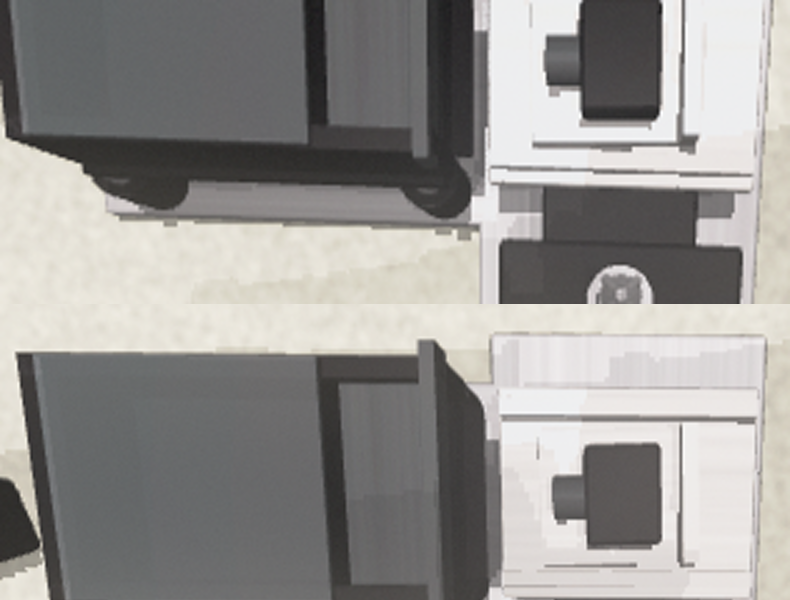

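```bash
python3 - <<'E'
import cv2,numpy as np
def c(f,x,y,w,h): return cv2.resize(cv2.imread(f'pics/{f}.png')[y:y+h,x:x+w],(w*8,h*8),interpolation=2)
o=cv2.hconcat([c('w5',190,125,48,35),c('w3',190,35,48,35)])
o2=cv2.hconcat([c('w6',190,55,48,35),c('w5',190,30,48,35)])
cv2.imwrite('pics/c16.png',cv2.vconcat([o,o2]))
E
```

```text
(no output)
```

View pics/c16.png

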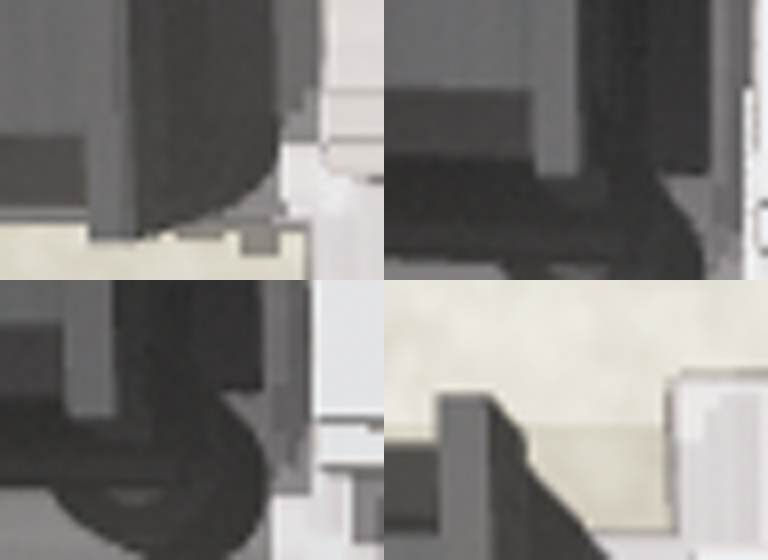

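```bash
python3 - <<'E'
from h import *
np.set_printoptions(precision=4,suppress=True)
A=load('w3');B=load('w5');C=load('w6')
for n,d in (('w3',A),('w5',B),('w6',C)): print(n,-d['R'].T@d['t'])
L={'w3':(209,57),'w5':(201,155),'w6':(198.25,72.25)};R={'w3':(214.5,57),'w5':(206.75,155),'w6':(204.25,72.25)}
for P in (L,R): print(tri(B,P['w5'],A,P['w3']),tri(B,P['w5'],C,P['w6']))
for z in (.14,.15,.16,.17):
    print(z,onz(B,*L['w5'],z),onz(B,197,44.4,z),onz(A,*L['w3'],z))
# cross-check with known: hub top -x edge? knob/table base corner bench: base plate corner near w5 (228,42.5) vs others
E
```

```text
w3 [0.4953 0.0948 0.4711]
w5 [0.5755 0.0927 0.4401]
w6 [0.5107 0.0919 0.4474]
(array([0.5507, 0.1574, 0.1307]), np.float64(0.0002558687331984771)) (array([0.5507, 0.1577, 0.1303]), np.float64(0.00020458149379596986))
(array([0.5508, 0.1525, 0.1311]), np.float64(0.0001968550957785337)) (array([0.5507, 0.1528, 0.1303]), np.float64(0.00014104310037766753))
0.14 [0.5514 0.1555 0.14  ] [0.6348 0.1554 0.14  ] [0.5491 0.1555 0.14  ]
0.15 [0.5522 0.1534 0.15  ] [0.6328 0.1533 0.15  ] [0.5475 0.1537 0.15  ]
0.16 [0.553  0.1513 0.16  ] [0.6309 0.1512 0.16  ] [0.5459 0.1518 0.16  ]
0.17 [0.5538 0.1492 0.17  ] [0.6289 0.1491 0.17  ] [0.5443 0.15   0.17  ]
```

```bash
python3 - <<'E'
from h import *
np.set_printoptions(precision=4,suppress=True)
S=load('s5');D=load('d5')
print('guard -x',tri(S,(310,166.9),D,(275.6,249)))
print('guard +x',tri(S,(336.5,180.5),D,(237.2,246)))
for z in (.12,.13,.14,.15): print(z,proj(D,[.5507,.1525,z]),proj(S,[.5507,.1525,z]),proj(D,[.637,.1525,z]))
# hub tip .188
print('tip',proj(D,[.509,.0911,.188]),proj(S,[.509,.0911,.188]))
need([.449,.0905,.175],-89.4)
E
python3 -m jog '[[0,0,0,0,-3,30,60],[0,0,0,0,0,40,60],[0,0,0,0,0,31,60],[0,0,0,0,0,0,255],[0,0,0,0,0,0,255]]' 40
python3 -m jog '[[0,0,0,0,0,0,255],[0,0,0,0,0,0,255],[0,0,0,0,0,0,255],[0,0,0,0,0,0,255],[0,0,0,0,0,0,255]]' 40
```

```text
guard -x (array([0.5528, 0.1534, 0.128 ]), np.float64(0.0037901370268698014))
guard +x (array([0.6378, 0.1544, 0.1262]), np.float64(0.007164532873055665))
0.12 [275.8622 251.5073] [308.3695 168.9346] [236.3784 247.8043]
0.13 [275.8396 248.5295] [308.5219 165.8414] [236.0508 244.8191]
0.14 [275.8166 245.5051] [308.6761 162.7105] [235.7181 241.7874]
0.15 [275.7933 242.4328] [308.8322 159.5412] [235.3801 238.7081]
tip [298.7327 210.8347] [281.1311 150.704 ]
t 8.4 pos [0.4456 0.0908 0.2765] rot [179.9   -0.02 -89.38] w 0.0697
shift now-axes mm [  0.4  -3.5 101.5]
rotvec [ 0.1  -0.02  0.02] shift after turn [  0.4  -3.4 101.5]
time: 8.9
position: [0.4505, 0.0909, 0.1766]
ee_rot: [179.9, -0.0, -89.4]
wrist_force: [0.8, -0.3, 0.5]
width: 0.0568
time: 9.4
position: [0.4504, 0.091, 0.1771]
ee_rot: [-180.0, 0.0, -89.4]
wrist_force: [-0.1, -0.5, 0.6]
width: 0.0214
```

Gripped the knob at 22 mm. The guard top measures about 0.130 m (0.1305 from wrist stereo, 0.127 from scene/side), which puts the bed at about 0.073 m and the needed rise at about 9 mm. That is roughly 1.15 turns plus play. Winding now.

```bash
python3 -m jog '[[0,0,0,-10.4,-0.9,0,255],[0,0,0,-10.1,-2.7,0,255],[0,0,0,-18.1,-10.4,0,255],[0,0,0,-13.4,-16,0,255],[0,0,0,-7.1,-19.6,0,255]]' 40
python3 -m jog '[[0,0,0,0,-20.8,0,255],[0,0,0,7.1,-19.6,0,255],[0,0,0,13.4,-16,0,255],[0,0,0,18.1,-10.4,0,255],[0,0,0,20.5,-3.6,0,255]]' 40
python3 -m jog '[[0,0,0,20.5,3.6,0,255],[0,0,0,18.1,10.4,0,255],[0,0,0,13.4,16,0,255],[0,0,0,7.1,19.6,0,255],[0,0,0,0,20.8,0,255]]' 40
python3 -m jog '[[0,0,0,-7.1,19.6,0,255],[0,0,0,-13.4,16,0,255],[0,0,0,-18.1,10.4,0,255],[0,0,0,-20.5,3.6,0,255],[0,0,0,0,0,0,255]]' 40
python3 - <<'E'
from h import *
snap('side','d7.png');snap('scene','s7.png');snap('wrist','w7.png');need([.449,.0905,.175],-89.4)
s=cv2.imread('pics/s7.png')[140:245,250:400];d=cv2.imread('pics/d7.png')[195:315,215:315]
a=cv2.resize(s,None,fx=5.2,fy=5.2,interpolation=2);cv2.imwrite('pics/c17.png',a);cv2.imwrite('pics/c18.png',cv2.resize(d,None,fx=5,fy=5,interpolation=2))
E
```

```text
time: 9.9
position: [0.5003, 0.1516, 0.1775]
ee_rot: [-179.9, -0.1, -89.3]
wrist_force: [0.3, -21.0, 13.2]
width: 0.0216
time: 10.4
position: [0.5736, 0.0935, 0.1782]
ee_rot: [-179.7, 0.1, -89.4]
wrist_force: [3.7, 2.8, 7.2]
width: 0.0212
time: 10.9
position: [0.5023, 0.0319, 0.1783]
ee_rot: [-179.7, -0.1, -89.4]
wrist_force: [3.5, 5.5, 12.6]
width: 0.0211
time: 11.4
position: [0.4519, 0.0933, 0.1778]
ee_rot: [-179.7, 0.0, -89.3]
wrist_force: [6.7, -0.6, 4.2]
width: 0.0214
t 11.55 pos [0.4519 0.0922 0.1776] rot [-1.7981e+02  2.0000e-02 -8.9330e+01] w 0.0216
shift now-axes mm [1.7 2.9 2.6]
rotvec [-0.19  0.02  0.07] shift after turn [1.7 2.9 2.6]
```

View pics/c17.png

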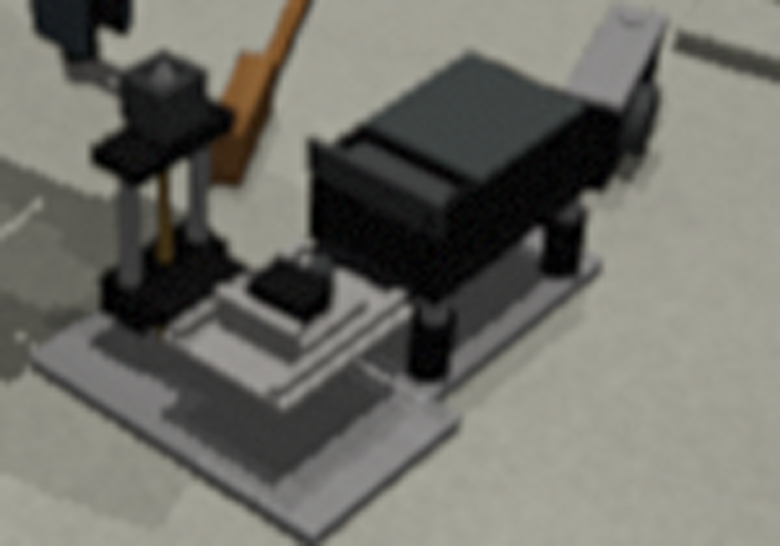

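View pics/c18.png

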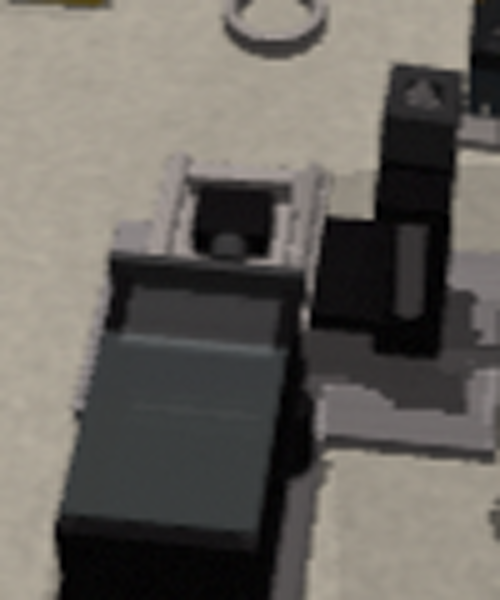

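View pics/w7.png

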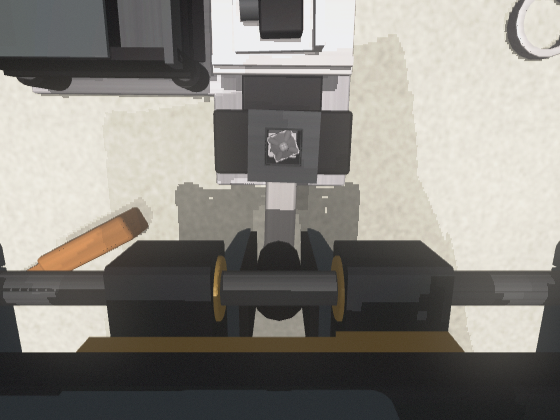

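```bash
python3 - <<'E'
import cv2
def c(f,x,y,w,h): return cv2.resize(cv2.imread(f'pics/{f}.png')[y:y+h,x:x+w],(w*8,h*8),interpolation=2)
o=cv2.hconcat([c('w5',218,125,48,35),c('w3',225,45,48,35)])
o2=cv2.hconcat([c('w6',218,55,48,35),c('w7',203,50,48,35)])
cv2.imwrite('pics/c19.png',cv2.vconcat([o,o2]))
E
```

```text
(no output)
```

View pics/c19.png

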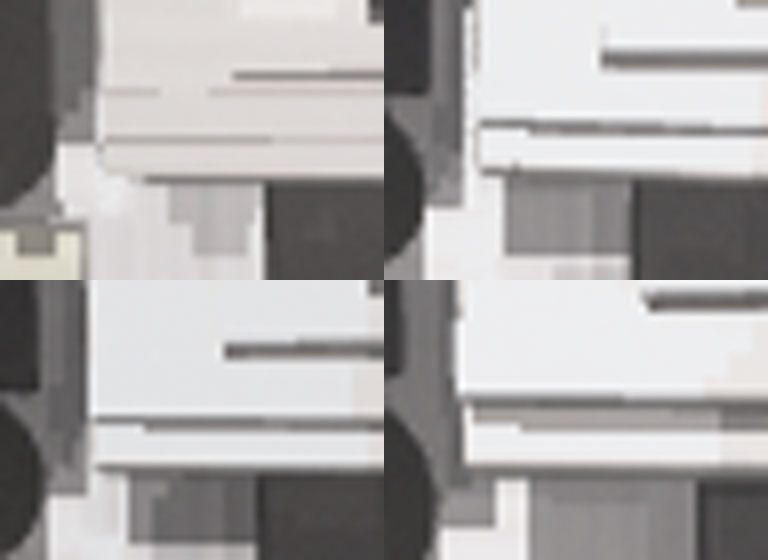

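```bash
python3 - <<'E'
from h import *
np.set_printoptions(precision=4,suppress=True)
A=load('w3');B=load('w5');C=load('w6');E=load('w7')
print(tri(B,(231.1,146.5),A,(237,66.5)),tri(B,(231.1,146.5),C,(229.9,78.5)))
# dark line left end (rail)
print(tri(B,(231.3,142.3),A,(237,60.5)),tri(B,(231.3,142.3),C,(229.7,72.3)))
for z in (.064,.068): print(onz(B,231.1,146.5,z),onz(A,237,66.5,z),onz(C,229.9,78.5,z))
# carrier long dark line (module edge) left end on -x: 
print('carrier',tri(B,(218+232/8,125+75/8),C,(218+225/8,55+66/8)))
# shaft tip
print(tri(A,(284.2,106.4),C,(278.3,127)))
E
```

```text
(array([0.554, 0.141, 0.059]), np.float64(0.00036043337973551876)) (array([0.554 , 0.141 , 0.0599]), np.float64(0.00016369080280633058))
(array([0.5586, 0.1399, 0.0672]), np.float64(8.988982921189932e-05)) (array([0.5587, 0.1397, 0.0692]), np.float64(0.0002004311236597138))
[0.5543 0.1405 0.064 ] [0.5533 0.1403 0.064 ] [0.5536 0.1404 0.064 ]
[0.5545 0.14   0.068 ] [0.5527 0.1398 0.068 ] [0.5531 0.1399 0.068 ]
carrier (array([0.5667, 0.1235, 0.0722]), np.float64(0.00013142124954423692))
(array([0.5085, 0.0915, 0.1997]), np.float64(0.000679263272103595))
```

```bash
python3 - <<'E'
from h import *
np.set_printoptions(precision=4,suppress=True)
A=load('w3');B=load('w5');C=load('w6')
for r in (142,143.1,144): print(tri(B,(225,r),A,(230.5,56.9)),tri(B,(225,r),C,(222.75,68.75)))
def c(f,x,y,w,h): return cv2.resize(cv2.imread(f'pics/{f}.png')[y:y+h,x:x+w],(w*6,h*6),interpolation=2)
cv2.imwrite('pics/c20.png',cv2.hconcat([c('w5',190,40,60,100),c('w7',185,0,60,100)]))
E
```

```text
(array([0.5595, 0.1445, 0.0814]), np.float64(0.000709222664714232)) (array([0.5596, 0.1439, 0.0855]), np.float64(0.0005888286124678196))
(array([0.5587, 0.1439, 0.0863]), np.float64(0.000759610470343226)) (array([0.5589, 0.1431, 0.0912]), np.float64(0.0005613264156004756))
(array([0.558 , 0.1433, 0.0902]), np.float64(0.0007998746975125462)) (array([0.5583, 0.1424, 0.0957]), np.float64(0.0005394406178846873))
```

View pics/c20.png

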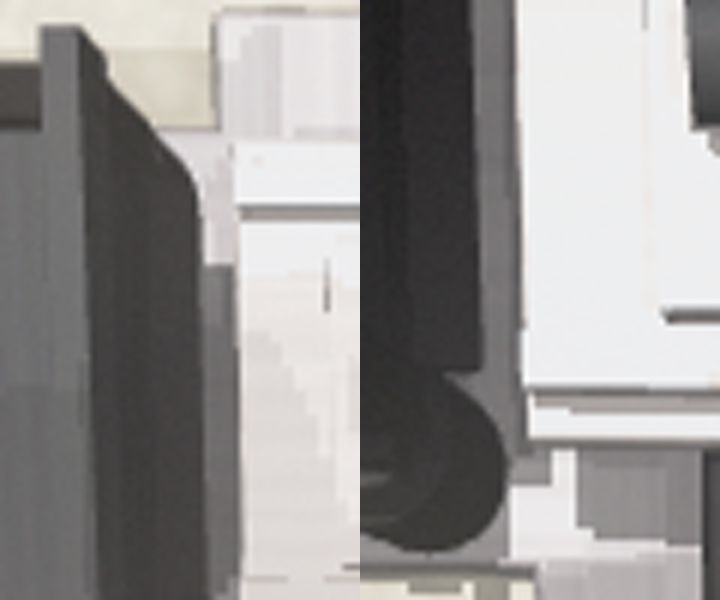

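One turn is done and the shaft followed it, less about 17° of play, so the rise is about 7.6 mm. I'll wind another 100° for about 9.85 mm total, release, then check the guard-top height again with a wide-baseline wrist pair. I'm using the carrier top at a known height as the bias check.

```bash
python3 -m jog '[[0,0,0,-20.5,-3.6,0,255],[0,0,0,-18.1,-10.4,0,255],[0,0,0,-13.4,-16,0,255],[0,0,0,-7.1,-19.6,0,255],[0,0,0,0,-20.8,0,255]]' 40
python3 -m jog '[[0,0,0,0,0,0,255],[0,0,0,0,0,0,70],[0,0,0,0,0,0,70],[0,0,0,0,0,0,70],[0,0,0,0,0,0,70]]' 40
python3 -m jog '[[0,0,0,0,0,-30,70],[0,0,0,0,0,-45,70],[0,0,0,0,-30,-25,70],[0,0,0,0,-40,0,70],[0,0,0,0,0,0,70]]' 40
python3 - <<'E'
from h import *
snap('wrist','w8.png');need([.45,.09,.27],-89.4)
E
python3 -m jog '[[0,0,0,0,45,0,70],[0,0,0,0,45,0,70],[0,0,0,0,38,0,70],[0,0,0,10,0,0,70],[0,0,0,0,0,0,70]]' 40
python3 - <<'E'
from h import *
snap('wrist','w9.png');need([.45,.09,.27],-89.4)
E
```

```text
time: 12.05
position: [0.521, 0.1518, 0.1774]
ee_rot: [180.0, -0.1, -89.3]
wrist_force: [-4.4, -13.9, 13.5]
width: 0.0215
time: 12.55
position: [0.5197, 0.1511, 0.1765]
ee_rot: [180.0, -0.0, -89.4]
wrist_force: [-0.7, -0.5, 0.5]
width: 0.0503
time: 13.05
position: [0.5935, 0.1517, 0.2777]
ee_rot: [-179.8, 0.0, -89.4]
wrist_force: [-1.0, -0.3, -0.2]
width: 0.0659
t 13.1 pos [0.5912 0.1516 0.2766] rot [-1.7999e+02  1.0000e-02 -8.9430e+01] w 0.066
shift now-axes mm [ 60.1 141.8   6.6]
rotvec [-0.01  0.01 -0.03] shift after turn [ 60.1 141.9   6.6]
time: 13.6
position: [0.4611, 0.1397, 0.2766]
ee_rot: [-180.0, -0.0, -89.4]
wrist_force: [-0.4, 0.3, 0.4]
width: 0.0663
t 13.65 pos [0.462  0.14   0.2768] rot [-1.7997e+02  1.0000e-02 -8.9420e+01] w 0.0664
shift now-axes mm [49.9 12.5  6.8]
rotvec [-0.03  0.01 -0.02] shift after turn [49.9 12.5  6.8]
```

View pics/w8.png

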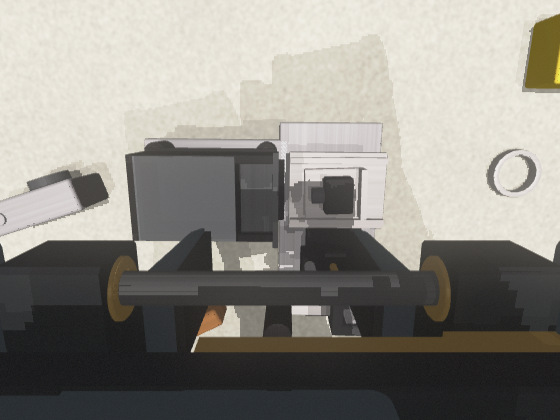

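View pics/w9.png

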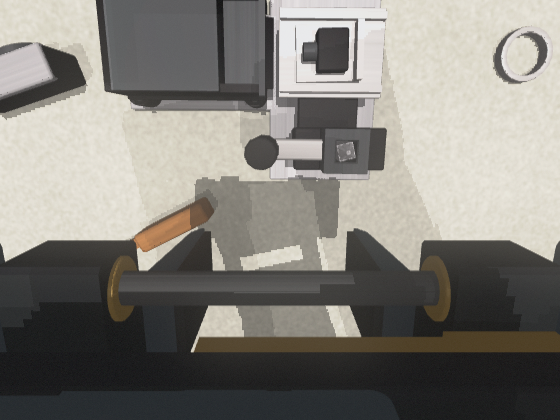

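```bash
python3 - <<'E'
import cv2
def c(f,x,y,w,h): return cv2.resize(cv2.imread(f'pics/{f}.png')[y:y+h,x:x+w],(w*7,h*7),interpolation=2)
cv2.imwrite('pics/c21.png',cv2.vconcat([c('w8',255,140,110,38),c('w8',255,215,110,38)]))
cv2.imwrite('pics/c22.png',cv2.vconcat([c('w9',255,0,110,38),c('w9',255,70,110,38)]))
E
```

```text
(no output)
```

View pics/c21.png

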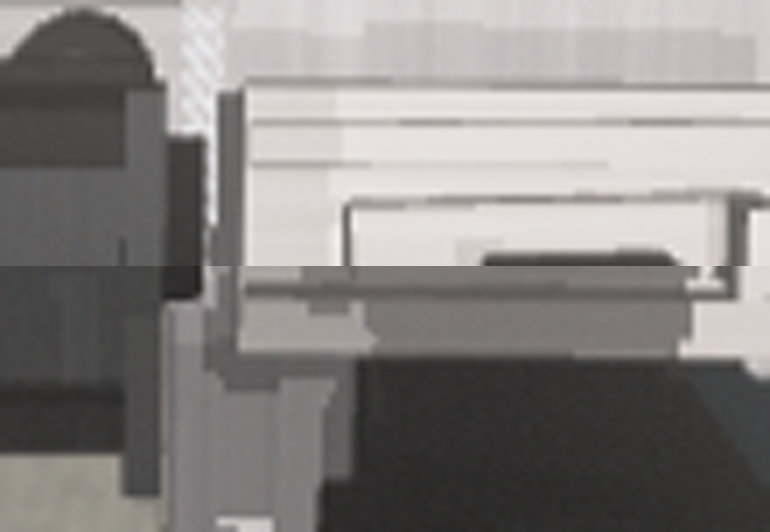

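View pics/c22.png

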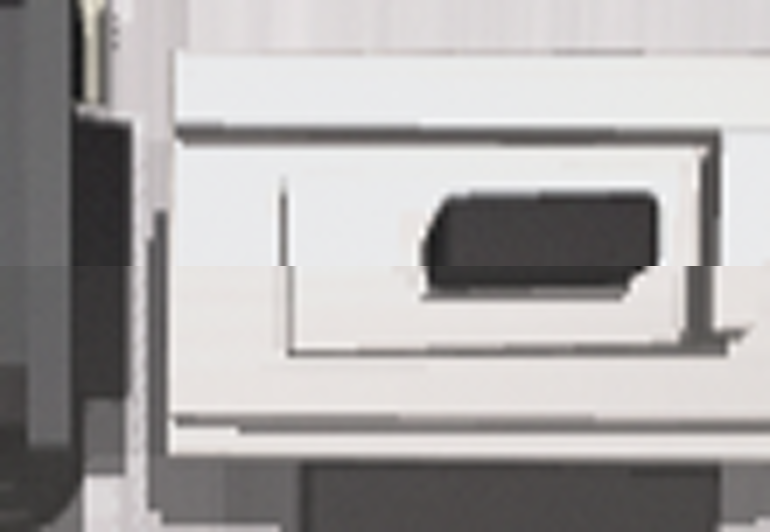

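```bash
python3 - <<'E'
from h import *
np.set_printoptions(precision=4,suppress=True)
A=load('w8');B=load('w9')
for n,a,b in [('nose+x',(284.3,159.3),(273.9,16.9)),('nose-x',(283.9,219.9),(273.6,88.9)),('guardF',(277.9,248),(265.3,95.6)),('guardB',(272.7,248),(259.3,95.6)),('plate+x',(290,151.9),(280.1,7.4)),('plate-x',(289.3,227.7),(279,97)),
 ('carrier-x front', (255+350/7,215+291.-0) if 0 else (255+248/7,215+24/7),(255+176/7,70+155/7))]:
    print(n,*tri(A,a,B,b))
E
```

```text
nose+x [0.626  0.1463 0.0712] 0.0002008883605387558
nose-x [0.5616 0.1459 0.0716] 4.036746276519066e-05
guardF [0.5507 0.152  0.1324] 0.0001623940678509415
guardB [0.5506 0.1568 0.1325] 3.64751352971216e-05
plate+x [0.6337 0.1406 0.0728] 0.0002451434818040778
plate-x [0.5539 0.1403 0.0748] 0.0004825287400289136
carrier-x front [0.5598 0.1389 0.0581] 0.0009840480567203569
```

The checks agree. The guard top at 0.1325 gives a bed height of 0.0755, the bed nose at 0.0714 + 4 mm gives 0.0754, and the table plate measures 0.0738 against a predicted 0.0739. The table is therefore about 1.6 mm low, so I'll regrip the knob and add about 60°.

```bash
python3 -m jog '[[0,0,0,-5,-30,0,70],[0,0,0,-5.5,-27.8,25,70],[0,0,0,0,0,45,70],[0,0,0,0,0,30,70],[0,0,0,0,0,0,255]]' 40
python3 -m jog '[[0,0,0,0,0,0,255],[0,0,0,0,0,0,255],[0,0,0,0,0,0,255],[0,0,0,0,0,0,255],[0,0,0,0,0,0,255]]' 40
python3 -m jog '[[0,0,0,3,-10,0,255],[0,0,0,4.1,-9.6,0,255],[0,0,0,13.4,-16,0,255],[0,0,0,18.1,-10.4,0,255],[0,0,0,0,0,0,255]]' 40
python3 - <<'E'
from h import *
need([.56,.11,.1765],-89.4);snap('side','d10.png');snap('wrist','w10.png')
E
```

```text
time: 14.15
position: [0.518, 0.1508, 0.1726]
ee_rot: [179.6, -0.1, -89.4]
wrist_force: [-0.2, 0.2, 0.9]
width: 0.0608
time: 14.65
position: [0.5202, 0.1514, 0.1775]
ee_rot: [-179.9, 0.0, -89.4]
wrist_force: [-0.6, -1.1, 4.6]
width: 0.0212
time: 15.15
position: [0.5736, 0.1137, 0.1804]
ee_rot: [-179.2, 0.2, -89.5]
wrist_force: [26.9, 11.2, 4.7]
width: 0.0214
t 15.15 pos [0.5736 0.1137 0.1804] rot [-179.15    0.2   -89.49] w 0.0214
shift now-axes mm [ 3.6 13.6  3.6]
rotvec [-0.85  0.2  -0.09] shift after turn [ 3.5 13.6  3.9]
```

View pics/w10.png

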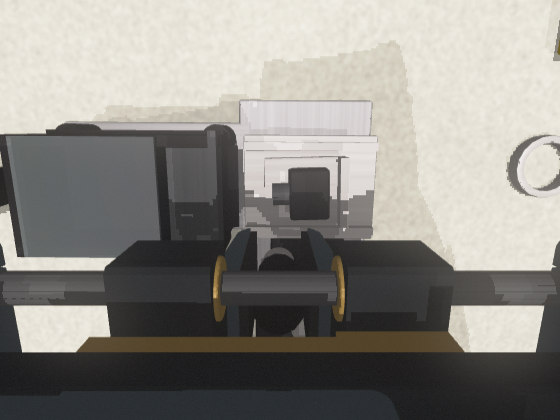

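```bash
python3 -m jog '[[0,0,0,0,0,0,255],[0,0,0,0,0,0,255]]' 20
python3 -m jog '[[0,0,0,0,0,0,70],[0,0,0,0,0,0,70],[0,0,0,0,0,0,70],[0,0,0,0,0,0,70],[0,0,0,0,0,0,70]]' 40
python3 -m jog '[[0,0,0,0,0,-30,70],[0,0,0,0,0,-45,70],[0,0,0,0,45,-25,70],[0,0,0,0,45,0,70],[0,0,0,0,0,0,70]]' 40
python3 - <<'E'
from h import *
snap('wrist','w11.png');snap('scene','s11.png');snap('side','d11.png');need([.41,.266,.12],-63)
a=cv2.imread('pics/d11.png')[180:300,215:335];b=cv2.imread('pics/s11.png')[110:230,250:370]
cv2.imwrite('pics/c23.png',cv2.hconcat([cv2.resize(x,None,fx=3.3,fy=3.3,interpolation=2) for x in (a,b)]))
E
```

```text
time: 15.45
position: [0.5718, 0.1146, 0.1801]
ee_rot: [-179.3, 0.2, -89.4]
wrist_force: [19.9, 9.9, 7.0]
width: 0.0217
time: 15.95
position: [0.566, 0.1131, 0.1765]
ee_rot: [180.0, -0.0, -89.4]
wrist_force: [-0.6, -0.1, -0.1]
width: 0.0586
time: 16.45
position: [0.4736, 0.1121, 0.2761]
ee_rot: [180.0, 0.0, -89.4]
wrist_force: [0.4, 0.6, 0.2]
width: 0.0661
t 16.6 pos [0.4779 0.1123 0.2762] rot [-1.7995e+02  1.0000e-02 -8.9390e+01] w 0.0664
shift now-axes mm [-154.4   66.3  156.2]
rotvec [ -0.05  -0.   -26.39] shift after turn [-167.7   -9.3  156.2]
```

View pics/w11.png

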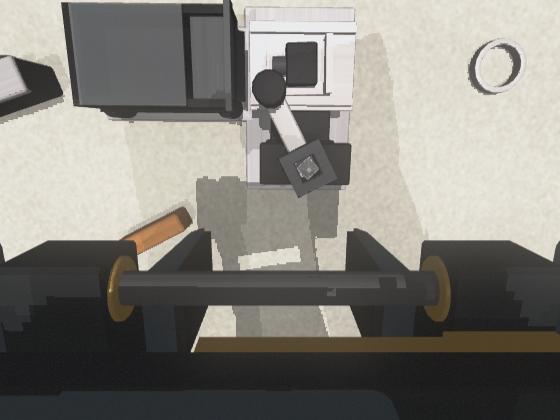

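View pics/c23.png

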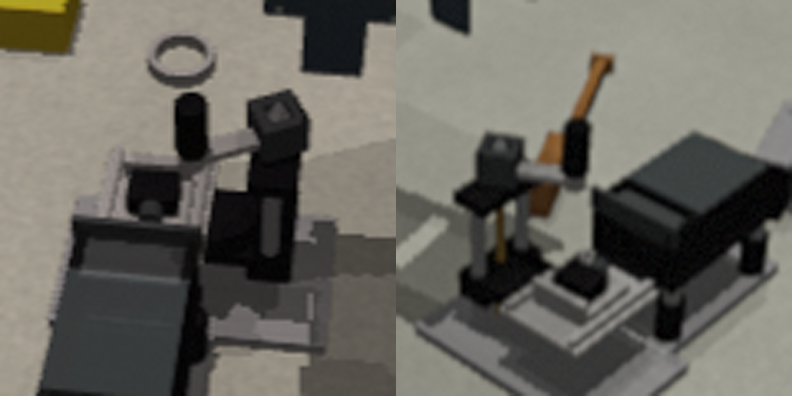

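```bash
python3 - <<'E'
from h import *
np.set_printoptions(precision=4,suppress=True)
S=load('s11');D=load('d11');W=load('w11')
print('hub',tri(S,(281.5,153.9),D,(299.8,212.7)),'exp .182')
print('knob',tri(S,(304.8,147.3),D,(272.6,209.4)),'exp .211')
print('w hub',onz(W,308.5,168,.182),'knob',onz(W,269,87,.211))
for th in (20,25,30,35):
    X=[.509+.06*np.cos(np.radians(th)),.0911+.06*np.sin(np.radians(th)),.211];print(th,proj(W,X),proj(D,X),proj(S,X))
print(proj(W,[.509,.0911,.182]),proj(D,[.509,.0911,.182]),proj(S,[.509,.0911,.182]))
w=cv2.imread('pics/w11.png');cv2.imwrite('pics/c24.png',cv2.resize(w[60:205,230:365],None,fx=4,fy=4,interpolation=2))
E
```

```text
hub (array([0.5084, 0.0901, 0.1798]), np.float64(0.004438412844385359)) exp .182
knob (array([0.563 , 0.1166, 0.2101]), np.float64(0.0031786393844764446)) exp .211
w hub [0.5095 0.0909 0.182 ] knob [0.5624 0.1192 0.211 ]
20 [281.4415  81.9595] [271.0895 207.6662] [303.6351 147.8738]
25 [273.5337  85.2985] [271.7404 209.3908] [304.305  146.7971]
30 [265.9684  89.3346] [272.6086 211.0801] [304.7912 145.6983]
35 [258.8101  94.0267] [273.6895 212.72  ] [305.0919 144.5864]
[308.1976 168.7414] [298.6397 212.8071] [281.1389 152.7103]
```

View pics/c24.png

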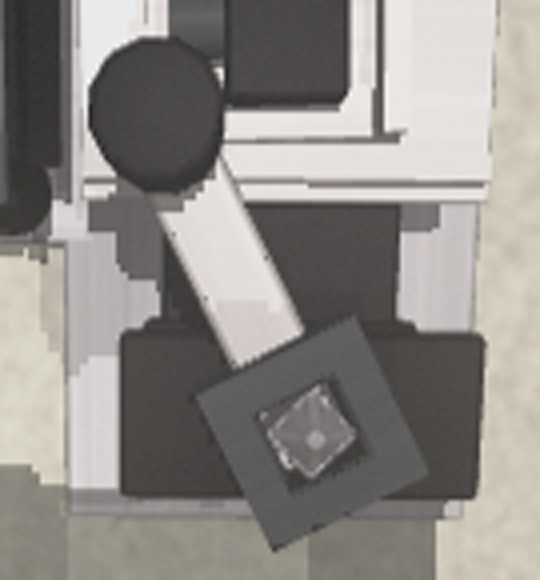

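The hub is seated and the crank rests at about 27° with the shaft about 15° behind it. That gives a rise of about 11.1 mm and a table top of about 0.075, against a bed of 0.0755. Next is the stick: turn the tool to yaw 27° and go above the handle.

```bash
python3 -m jog '[[0,0,-8.5,0,0,0,70],[0,0,-8.5,0,0,0,70],[0,0,-8.5,0,0,0,70],[0,0,-8.5,0,0,0,70],[0,0,-8.5,0,0,0,70]]' 60
python3 -m jog '[[0,0,-8.5,0,0,0,70],[0,0,-8.5,0,0,0,70],[0,0,-8.5,0,0,0,70],[0,0,-8.5,0,0,0,70],[0,0,-8.5,0,0,0,70]]' 60
python3 -m jog '[[0,0,-8.5,0,0,0,70],[0,0,-8.5,0,0,0,70],[0,0,-8.5,0,0,0,70],[0,0,-5.9,0,0,0,70],[0,0,0,3,-40,0,70]]' 60
python3 -m jog '[[0,0,0,3,-40,20,70],[0,0,0,3,-40,20,70],[0,0,0,0,-33,30,70],[0,0,0,0,-15,45,70],[0,0,0,0,0,11,70]]' 60
python3 - <<'E'
from h import *
snap('wrist','w12.png');need([.41,.266,.15],27)
E
```

```text
time: 17.1
position: [0.4785, 0.1122, 0.2756]
ee_rot: [180.0, 0.0, -46.6]
wrist_force: [0.3, 0.3, 0.0]
width: 0.066
time: 17.6
position: [0.4785, 0.1122, 0.2756]
ee_rot: [180.0, 0.0, -4.1]
wrist_force: [-0.4, 0.0, -0.7]
width: 0.066
time: 18.1
position: [0.464, 0.1478, 0.2757]
ee_rot: [180.0, 0.0, 27.1]
wrist_force: [0.8, 0.0, -0.1]
width: 0.0661
time: 18.6
position: [0.4072, 0.2664, 0.146]
ee_rot: [180.0, 0.3, 27.1]
wrist_force: [1.1, -1.1, -0.0]
width: 0.0662
t 18.65 pos [0.4078 0.2657 0.1463] rot [179.98   0.34  27.09] w 0.0661
shift now-axes mm [ 2.1  0.7 -3.7]
rotvec [0.02 0.34 0.09] shift after turn [ 2.1  0.7 -3.7]
```

View pics/w12.png

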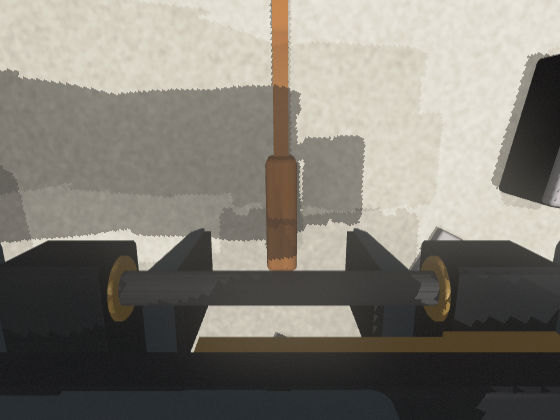

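The handle shows at columns 266–298, rows 155–270, parallel to the fingers, with the blade running up.

```bash
python3 - <<'E'
from h import *
np.set_printoptions(precision=4,suppress=True)
W=load('w12')
f=(onz(W,266.5,157,.044)+onz(W,298,157,.044))/2;r=(onz(W,267,268,.044)+onz(W,296.5,268,.044))/2
print(f,r,np.linalg.norm(f-r),np.linalg.norm(onz(W,266.5,200,.044)-onz(W,298,200,.044)))
d=f-r;print('yaw',np.degrees(np.arctan2(d[1],d[0]))-90)
b1=(onz(W,272,5,.017)+onz(W,288.5,5,.017))/2;b2=(onz(W,274,145,.017)+onz(W,288,145,.017))/2
d=b1-b2;print('blade yaw',np.degrees(np.arctan2(d[1],d[0]))-90, b1,b2)
c=(f+r)/2;print(c);need([c[0],c[1],.012],27)
E
```

```text
[0.3896 0.306  0.044 ] [0.4298 0.2275 0.044 ] 0.08821058221724899 0.024097569674470343
yaw 27.080203121809802
blade yaw 27.605699497253497 [0.338 0.403 0.017] [0.3855 0.3121 0.017 ]
[0.4097 0.2667 0.044 ]
t 18.65 pos [0.4078 0.2657 0.1463] rot [179.98   0.34  27.09] w 0.0661
shift now-axes mm [  2.9  -0.2 134.3]
rotvec [0.02 0.34 0.09] shift after turn [  2.2  -0.1 134.3]
```

```bash
python3 -m jog '[[0,0,0,2.3,0,44,70],[0,0,0,0,0,45,70],[0,0,0,0,0,45,70],[0,0,0,0,0,0,255],[0,0,0,0,0,0,255]]' 60
python3 -m jog '[[0,0,0,0,0,0,255],[0,0,0,0,0,0,255],[0,0,0,0,0,0,255],[0,0,0,0,0,0,255],[0,0,0,0,0,0,255]]' 60
python3 -m jog '[[0,0,0,0,0,0,255]]' 60
python3 - <<'E'
from h import *
need([.594,-.15,.3],0.57)
E
```

```text
time: 19.15
position: [0.4125, 0.267, 0.0171]
ee_rot: [180.0, 0.0, 27.0]
wrist_force: [1.3, -0.1, 0.2]
width: 0.0532
time: 19.65
position: [0.4119, 0.2674, 0.0173]
ee_rot: [180.0, -0.1, 27.0]
wrist_force: [-4.3, -4.2, 19.2]
width: 0.0237
time: 19.75
position: [0.4119, 0.2674, 0.0173]
ee_rot: [180.0, -0.1, 27.0]
wrist_force: [-3.9, -3.9, 20.1]
width: 0.0237
t 19.75 pos [0.4119 0.2674 0.0173] rot [ 1.7999e+02 -6.0000e-02  2.7040e+01] w 0.0237
shift now-axes mm [ -27.2  454.6 -282.7]
rotvec [-1.000e-02 -7.000e-02  2.647e+01] shift after turn [ 178.   419.2 -282.7]
```

Gripped at 24 mm. Now I'll lift, square up, and carry over to the staging point behind the table.

```bash
python3 -m jog '[[0,0,0,0,0,-25,255],[0,0,0,0,0,-45,255],[0,0,0,0,0,-50,255],[0,0,0,0,0,-50,255],[0,0,0,0,0,-50,255]]' 60
python3 -m jog '[[0,0,0,0,0,-50,255],[0,0,8,0,0,0,255],[0,0,8,0,0,0,255],[0,0,8,0,0,0,255],[0,0,2.5,0,0,0,255]]' 60
python3 -m jog '[[0,0,0,10,30,0,255],[0,0,0,16,44.5,0,255],[0,0,0,16,44.5,0,255],[0,0,0,16,44.5,0,255],[0,0,0,16,44.5,0,255]]' 60
python3 -m jog '[[0,0,0,16,44.5,0,255],[0,0,0,16,44.5,0,255],[0,0,0,16,44.5,0,255],[0,0,0,16,44.5,0,255],[0,0,0,16,44.5,0,255]]' 60
python3 -m jog '[[0,0,0,16,44.5,0,255],[0,0,0,7,14.5,0,255],[0,0,0,0,0,0,255]]' 60
python3 - <<'E'
from h import *
need([.594,-.22,.0948],.57);snap('wrist','w13.png');snap('side','d13.png');snap('scene','s13.png')
E
```

```text
time: 20.25
position: [0.4107, 0.2668, 0.2385]
ee_rot: [-180.0, -0.0, 27.0]
wrist_force: [0.5, -0.8, -0.2]
width: 0.0237
time: 20.75
position: [0.411, 0.2669, 0.2865]
ee_rot: [-180.0, -0.0, 0.2]
wrist_force: [-0.4, -0.1, -1.8]
width: 0.0235
time: 21.25
position: [0.4872, 0.0579, 0.2865]
ee_rot: [-180.0, -0.1, 0.5]
wrist_force: [1.8, 0.4, -1.2]
width: 0.0236
time: 21.75
position: [0.5692, -0.164, 0.2864]
ee_rot: [180.0, -0.0, 0.5]
wrist_force: [0.7, 0.5, -1.5]
width: 0.0237
time: 22.05
position: [0.5928, -0.2224, 0.2859]
ee_rot: [180.0, 0.0, 0.4]
wrist_force: [-1.0, 0.2, -0.7]
width: 0.0235
t 22.05 pos [ 0.5928 -0.2224  0.2859] rot [180.     0.     0.39] w 0.0235
shift now-axes mm [  1.2  -2.4 191.1]
rotvec [ 0.    0.   -0.18] shift after turn [  1.2  -2.4 191.1]
```

View pics/w13.png

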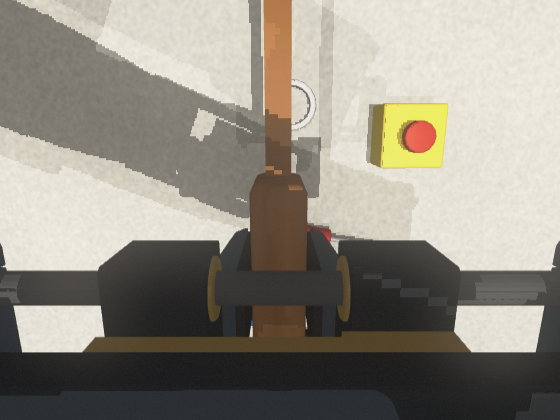

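View pics/d13.png

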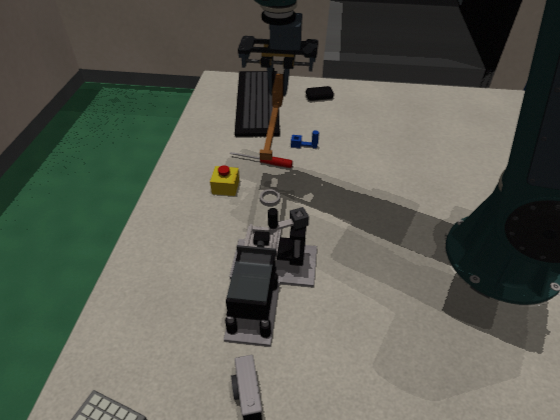

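View pics/s13.png

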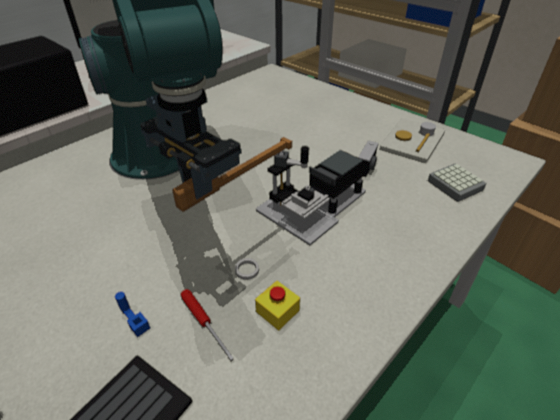

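```bash
python3 - <<'E'
from h import *
np.set_printoptions(precision=4,suppress=True)
W=load('w13');S=load('s13');D=load('d13');V=load('w11')
print('head tri',tri(S,(287,143),D,(267,155)))
g=W['img'].astype(int)
for r in (5,40,80):
    row=g[r]; m=(row[:,0]-row[:,2]>45); m[:240]=0;m[310:]=0; xs=np.where(m)[0]; print(r,xs.min(),xs.max(),onz(W,xs.mean(),r,.286),onz(W,xs.min(),r,.286)[0]-onz(W,xs.max(),r,.286)[0])
for r in (200,):
    row=g[r]; m=(row[:,0]-row[:,2]>30); m[:240]=0;m[315:]=0; xs=np.where(m)[0]; print(r,xs.min(),xs.max(),onz(W,xs.mean(),r,.313))
#carrier rear & sides from w11 (push plate top z=.075+.022)
print('rear plate', onz(V,230+374/4,60+60/4,.097),onz(V,230+400/4,60+135/4,.075))
V8=load('w9')
print('w9 rear',[onz(V8,255+a/7,b,.0739+.022) for a,b in ((690,130/7),(718,130/7),(690,70+80/7),(715,70+80/7))])
print('carrier front/side w9', onz(V8,255+285/7,70+85/7,.082),onz(V8,255+280/7,180/7,.082))
E
python3 - <<'E'
import cv2
w=cv2.imread('pics/w9.png');cv2.imwrite('pics/c25.png',cv2.resize(w[0:110,270:395],None,fx=6,fy=5,interpolation=2))
E
```

```text
head tri (array([0.5876, 0.0231, 0.2755]), np.float64(0.005623046658030168))
5 263 291 [ 0.5913 -0.1064  0.286 ] -0.011893805135694269
40 264 291 [ 0.5916 -0.1201  0.286 ] -0.011709924394248117
80 264 291 [ 0.5917 -0.1365  0.286 ] -0.011997916622192961
200 250 306 [ 0.5923 -0.1853  0.313 ]
rear plate [0.5841 0.0729 0.097 ] [0.5698 0.0633 0.075 ]
w9 rear [array([0.619 , 0.0757, 0.0959]), array([0.6191, 0.0722, 0.0959]), array([0.5667, 0.0726, 0.0959]), array([0.5668, 0.0693, 0.0959])]
carrier front/side w9 [0.567  0.1248 0.082 ] [0.616  0.1266 0.082 ]
```

View pics/c25.png

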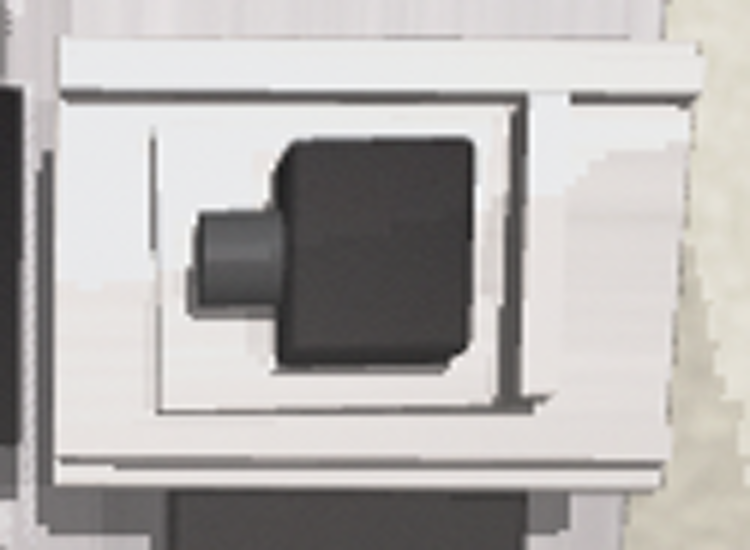

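The stick is level, but its head is about 4 mm to -x of the table's centre line. The module's rear face is at y≈0.066, slightly rotated. I'll shift +3 mm and lower the stick behind the table.

```bash
python3 -m jog '[[0,0,0,3,0,35,255],[0,0,0,0,0,45,255],[0,0,0,0,0,45,255],[0,0,0,0,0,45,255],[0,0,0,0,0,20,255]]' 60
python3 -m jog '[[0,0,0,0,0,0,255]]' 60
python3 - <<'E'
from h import *
need([.594,-.12,.0963],.57);snap('wrist','w14.png');snap('side','d14.png');snap('scene','s14.png')
a=cv2.imread('pics/d14.png')[120:270,215:335];b=cv2.imread('pics/s14.png')[130:280,190:340]
cv2.imwrite('pics/c26.png',cv2.hconcat([cv2.resize(x,None,fx=2.9,fy=2.9,interpolation=2) for x in (a,b)]))
E
```

```text
time: 22.7
position: [0.5933, -0.2184, 0.0925]
ee_rot: [-179.9, 0.2, 0.6]
wrist_force: [0.1, 1.2, -2.1]
width: 0.0235
time: 22.8
position: [0.5935, -0.2187, 0.0933]
ee_rot: [-179.9, 0.3, 0.6]
wrist_force: [0.5, -0.4, -1.1]
width: 0.0232
t 22.8 pos [ 0.5935 -0.2187  0.0933] rot [-179.89    0.26    0.58] w 0.0232
shift now-axes mm [  1.5 -98.7  -2.8]
rotvec [-0.11  0.26  0.01] shift after turn [  1.4 -98.7  -3. ]
```

View pics/c26.png

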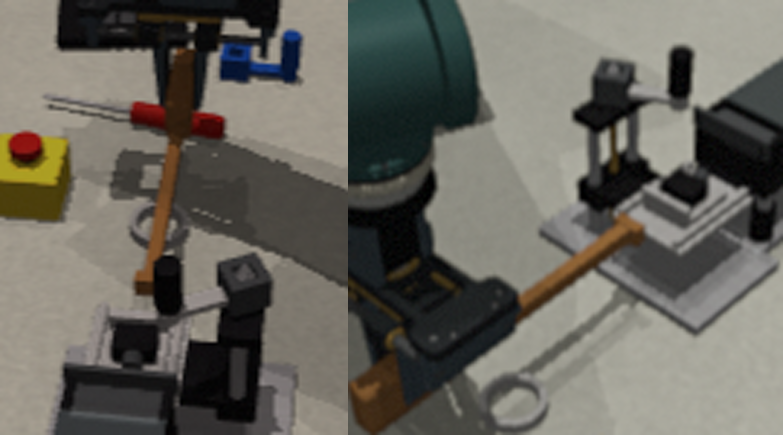

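View pics/w14.png

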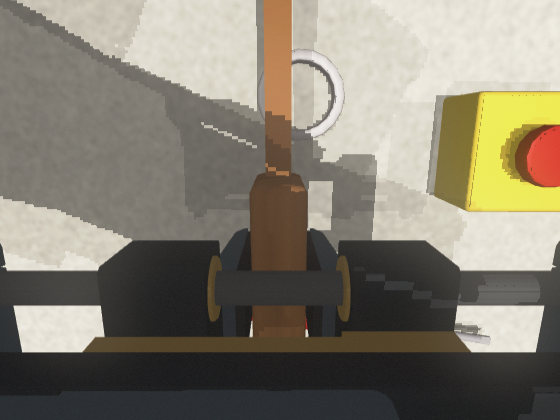

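```bash
python3 - <<'E'
from h import *
np.set_printoptions(precision=4,suppress=True)
W=load('w14');S=load('s14');D=load('d14')
print('head top tri',tri(S,(287.9,208.5),D,(265.8,215)))
X=[.592,.028,.094];print('exp head top front',proj(S,X),proj(D,X))
print('table rear mid',proj(S,[.595,.0405,.0751]),proj(D,[.595,.0405,.0751]))
g=W['img'].astype(int)
for r in (5,40,80):
    row=g[r]; m=(row[:,0]-row[:,2]>45); m[:240]=0;m[310:]=0; xs=np.where(m)[0]; print(r,xs.min(),xs.max(),onz(W,xs.mean(),r,.093))
def c(f,x,y,w,h,k): return cv2.resize(cv2.imread(f'pics/{f}.png')[y:y+h,x:x+w],(w*k,h*k),interpolation=2)
cv2.imwrite('pics/c27.png',cv2.hconcat([c('s14',265,170,75,65,5),c('d14',240,200,75,65,5)]))
E
```

```text
head top tri (array([0.5945, 0.0206, 0.091 ]), np.float64(0.00532603064274184))
exp head top front [288.1962 205.2976] [265.3614 216.8868]
table rear mid [292.3505 209.1758] [263.5698 225.9069]
5 263 291 [ 0.5916 -0.1024  0.093 ]
40 264 291 [ 0.5919 -0.1162  0.093 ]
80 264 291 [ 0.5921 -0.1326  0.093 ]
```

View pics/c27.png

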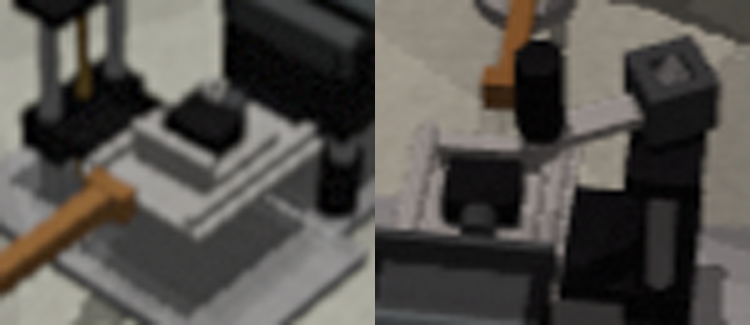

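The head is level with and just behind the table edge. I'll make small corrections (+2.5 mm in x, 0.4° yaw, 4 mm up) and then push slowly.

```bash
python3 -m jog '[[0,0,0.4,2.5,0,-4,255],[0,0,0,0,-15,0,255],[0,0,0,0,-15,0,255],[0,0,0,0,-8,0,255],[0,0,0,0,-8,0,255]]' 60
python3 -m jog '[[0,0,0,0,-8,0,255],[0,0,0,0,-8,0,255],[0,0,0,0,-8,0,255],[0,0,0,0,-8,0,255],[0,0,0,0,-8,0,255]]' 60
python3 - <<'E'
from h import *
need([.594,-.035,.097],.2);snap('side','d15.png');snap('scene','s15.png')
def c(f,x,y,w,h,k): return cv2.resize(cv2.imread(f'pics/{f}.png')[y:y+h,x:x+w],(w*k,h*k),interpolation=2)
cv2.imwrite('pics/c28.png',cv2.hconcat([c('s15',265,170,75,85,5),c('d15',230,200,75,85,5)]))
E
```

```text
time: 23.45
position: [0.5981, -0.1737, 0.1002]
ee_rot: [180.0, -0.0, 0.1]
wrist_force: [0.9, -1.7, -0.8]
width: 0.0233
time: 23.95
position: [0.5979, -0.1342, 0.0999]
ee_rot: [-180.0, 0.0, 0.1]
wrist_force: [-0.7, -2.2, -1.6]
width: 0.0234
t 23.95 pos [ 0.5979 -0.1342  0.0999] rot [-1.8e+02  0.0e+00  9.0e-02] w 0.0234
shift now-axes mm [ -3.7 -99.2   2.9]
rotvec [-0.    0.   -0.11] shift after turn [ -3.5 -99.2   2.9]
```

View pics/c28.png

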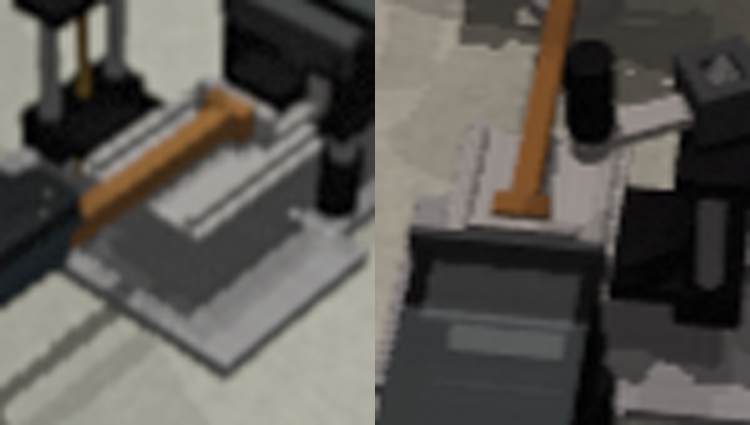

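The module is entering the opening with the head centred on its push plate, at about 2 N. Carrying on.

```bash
python3 -m jog '[[0,0,0,-0.5,-9,0.8,255],[0,0,0,-0.5,-9,0.8,255],[0,0,0,-0.5,-9,0.8,255],[0,0,0,-0.5,-9,0,255],[0,0,0,0,-9,0,255]]' 60
python3 -m jog '[[0,0,0,0,-9,0,255],[0,0,0,0,-9,0,255],[0,0,0,0,-9,0,255],[0,0,0,0,-9,0,255],[0,0,0,0,-6,0,255]]' 60
python3 - <<'E'
from h import *
need([.594,-.035,.097],.2);snap('side','d16.png');snap('scene','s16.png')
def c(f,x,y,w,h,k): return cv2.resize(cv2.imread(f'pics/{f}.png')[y:y+h,x:x+w],(w*k,h*k),interpolation=2)
cv2.imwrite('pics/c29.png',cv2.hconcat([c('s16',265,140,100,115,4),c('d16',215,200,100,115,4)]))
E
```

```text
time: 24.55
position: [0.5957, -0.0889, 0.0975]
ee_rot: [-180.0, 0.0, 0.1]
wrist_force: [0.3, -1.3, -2.7]
width: 0.0237
time: 25.05
position: [0.5957, -0.047, 0.0975]
ee_rot: [-180.0, 0.0, 0.1]
wrist_force: [0.3, -0.3, -1.0]
width: 0.0234
t 25.05 pos [ 0.5957 -0.047   0.0975] rot [-1.8e+02  1.0e-02  1.2e-01] w 0.0234
shift now-axes mm [ -1.7 -12.    0.5]
rotvec [-0.    0.01 -0.08] shift after turn [ -1.7 -12.    0.5]
```

View pics/c29.png

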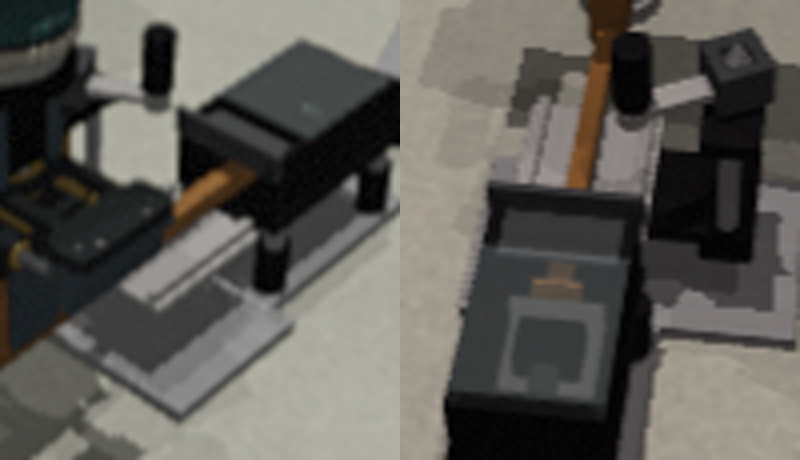

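Through the clear roof I can see the module straight in the chamber with the head behind it. I'll do the last few millimetres slowly until it meets the stop.

```bash
python3 -m jog '[[0,0,0,0,-4,0,255],[0,0,0,0,-4,0,255],[0,0,0,0,-3,0,255]]' 60
python3 -m jog '[[0,0,0,0,-2,0,255],[0,0,0,0,0,0,255]]' 60
python3 -m jog '[[0,0,0,0,-2,0,255],[0,0,0,0,0,0,255]]' 60
```

```text
time: 25.45
position: [0.5958, -0.0367, 0.0976]
ee_rot: [180.0, -0.0, 0.1]
wrist_force: [-0.3, -1.5, -0.2]
width: 0.0236
time: 25.65
position: [0.5957, -0.0346, 0.0976]
ee_rot: [-180.0, 0.0, 0.1]
wrist_force: [0.1, -0.0, -0.7]
width: 0.0236
time: 25.85
position: [0.5957, -0.0327, 0.0975]
ee_rot: [-180.0, 0.0, 0.1]
wrist_force: [-0.4, -0.2, -1.3]
width: 0.0236
```

```bash
python3 -m jog '[[0,0,0,0,-2,0,255],[0,0,0,0,0,0,255]]' 60
python3 -m jog '[[0,0,0,0,-2,0,255],[0,0,0,0,0,0,255]]' 60
python3 - <<'E'
from h import *
snap('side','d17.png');snap('scene','s17.png')
def c(f,x,y,w,h,k): return cv2.resize(cv2.imread(f'pics/{f}.png')[y:y+h,x:x+w],(w*k,h*k),interpolation=2)
cv2.imwrite('pics/c30.png',c('d17',215,235,80,90,6))
D=load('d17');np.set_printoptions(precision=1,suppress=True)
for n,X in dict(stop=[.592,.2755,.0755],roof_end=[.592,.2755,.13],rearhome=[.5935,.2155,.0975],fronthome=[.592,.2755,.0835]).items(): print(n,(proj(D,X)-[215,235])*6)
E
```

```text
time: 26.05
position: [0.5959, -0.0315, 0.0978]
ee_rot: [179.9, -0.0, 0.1]
wrist_force: [-0.4, -9.2, -0.1]
width: 0.024
time: 26.25
position: [0.5962, -0.0312, 0.0981]
ee_rot: [179.8, -0.0, 0.2]
wrist_force: [-2.7, -27.9, 2.8]
width: 0.0236
stop [199.7 450.2]
roof_end [191.2 359.6]
rearhome [221.4 267.5]
fronthome [198.5 437.4]
```

View pics/c30.png

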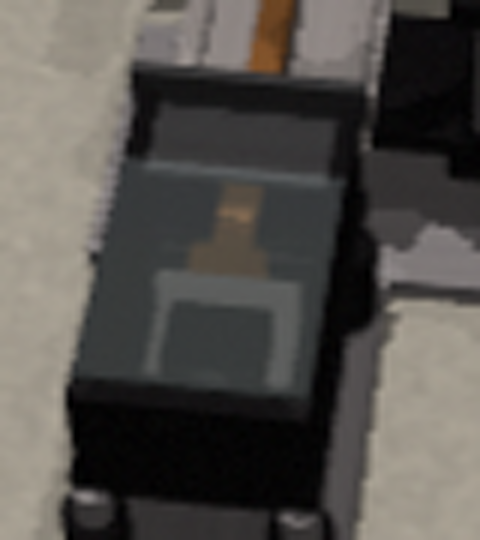

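The wrist force jumped to 28 N at the stop and the module's rear edge is at the expected place, so it is home. I'll withdraw the stick, lift, and carry it back to its original clear spot.

```bash
python3 -m jog '[[0,0,0,0,4,0,255],[0,0,0,0,15,0,255],[0,0,0,0,30,0,255],[0,0,0,0,40,0,255],[0,0,0,0,40,0,255]]' 60
python3 -m jog '[[0,0,0,0,40,0,255],[0,0,0,0,25,0,255],[0,0,0,0,0,-30,255],[0,0,0,0,0,-45,255],[0,0,0,0,0,-45,255]]' 60
python3 -m jog '[[0,0,0,0,0,-45,255],[0,0,0,0,0,-30,255],[0,0,0,0,0,0,255]]' 60
python3 - <<'E'
from h import *
need([.4115,.267,.29],.1)
snap('side','d18.png');snap('scene','s18.png')
def c(f,x,y,w,h,k): return cv2.resize(cv2.imread(f'pics/{f}.png')[y:y+h,x:x+w],(w*k,h*k),interpolation=2)
cv2.imwrite('pics/c31.png',cv2.hconcat([c('d18',215,190,100,140,4),c('s18',250,120,100,140,4)]))
E
```

```text
time: 26.85
position: [0.5958, -0.1595, 0.0976]
ee_rot: [-180.0, -0.0, 0.1]
wrist_force: [0.5, 0.4, -1.2]
width: 0.024
time: 27.35
position: [0.5953, -0.2235, 0.2184]
ee_rot: [-180.0, 0.1, 0.1]
wrist_force: [-0.4, 0.3, -0.8]
width: 0.0235
time: 27.65
position: [0.5978, -0.2241, 0.2975]
ee_rot: [179.9, -0.4, 0.1]
wrist_force: [0.3, -1.0, -1.1]
width: 0.0234
t 27.65 pos [ 0.5978 -0.2241  0.2975] rot [ 1.7986e+02 -3.7000e-01  1.0000e-01] w 0.0234
shift now-axes mm [-185.5 -491.4    5.1]
rotvec [ 0.14 -0.37 -0.  ] shift after turn [-185.4 -491.4    7.5]
```

View pics/c31.png

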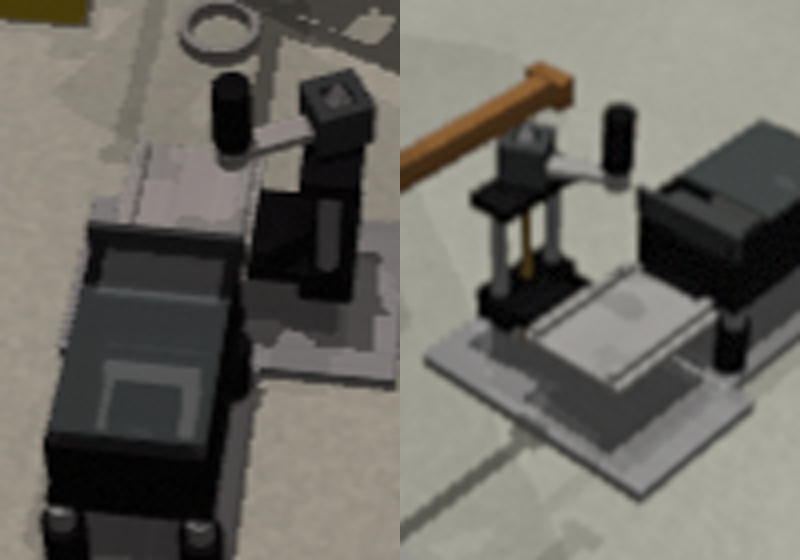

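The module is home, the crank is still on, and the table is unchanged. Returning the stick.

```bash
python3 -m jog '[[0,0,0,-10,-27,0,255],[0,0,0,-16.9,-44.6,0,255],[0,0,0,-16.9,-44.6,0,255],[0,0,0,-16.9,-44.6,0,255],[0,0,0,-16.9,-44.6,0,255]]' 60
python3 -m jog '[[0,0,0,-16.9,-44.6,0,255],[0,0,0,-16.9,-44.6,0,255],[0,0,0,-16.9,-44.6,0,255],[0,0,0,-16.9,-44.6,0,255],[0,0,0,-16.9,-44.6,0,255]]' 60
python3 -m jog '[[0,0,0,-16.9,-44.6,0,255],[0,0,-8,-6,-18,0,255],[0,0,-8,0,0,0,255],[0,0,-8,0,0,0,255],[0,0,-2.9,0,0,0,255]]' 60
python3 -m jog '[[0,0,0,0,0,45,255],[0,0,0,0,0,50,255],[0,0,0,0,0,50,255],[0,0,0,0,0,50,255],[0,0,0,0,0,30,255]]' 60
python3 -m jog '[[0,0,0,0,0,0,255],[0,0,0,0,0,0,255]]' 60
python3 - <<'E'
from h import *
need([.4119,.2674,.0178],27)
snap('side','d19.png')
E
```

```text
time: 28.25
position: [0.5163, -0.0163, 0.2906]
ee_rot: [-180.0, 0.2, 0.1]
wrist_force: [1.4, -0.5, -2.5]
width: 0.024
time: 28.75
position: [0.4315, 0.2064, 0.291]
ee_rot: [180.0, 0.1, 0.1]
wrist_force: [1.4, 0.0, -1.6]
width: 0.024
time: 29.25
position: [0.4094, 0.2675, 0.2907]
ee_rot: [180.0, 0.2, 27.3]
wrist_force: [0.6, -0.3, -1.2]
width: 0.0236
time: 29.75
position: [0.4075, 0.266, 0.0629]
ee_rot: [180.0, 0.3, 27.0]
wrist_force: [0.5, 1.2, -1.3]
width: 0.0236
time: 29.95
position: [0.4097, 0.2674, 0.0672]
ee_rot: [180.0, 0.1, 27.0]
wrist_force: [-0.4, 0.7, -1.1]
width: 0.0236
t 29.95 pos [0.4097 0.2674 0.0672] rot [1.800e+02 1.300e-01 2.699e+01] w 0.0236
shift now-axes mm [ 2.   1.  49.4]
rotvec [ 0.    0.13 -0.01] shift after turn [ 1.9  1.  49.4]
```

View pics/d19.png

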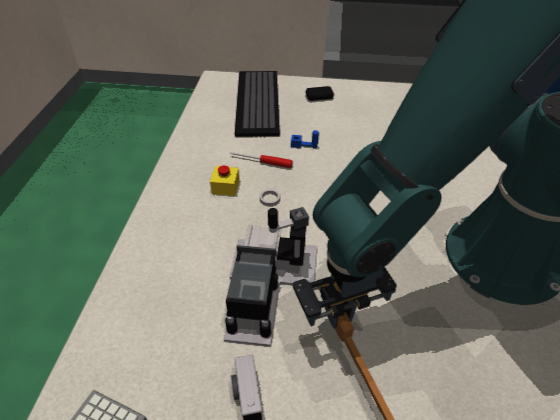

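```bash
python3 -m jog '[[0,0,0,0,0,25,255],[0,0,0,0,0,15,255],[0,0,0,0,0,5,255],[0,0,0,0,0,2,255],[0,0,0,0,0,0,255]]' 30
python3 -m jog '[[0,0,0,0,0,1.5,255],[0,0,0,0,0,0.5,255],[0,0,0,0,0,0,255]]' 20
```

```text
time: 30.5
position: [0.4109, 0.2682, 0.0216]
ee_rot: [-180.0, -0.1, 27.0]
wrist_force: [0.5, 0.5, -1.5]
width: 0.024
time: 30.8
position: [0.4104, 0.2679, 0.0188]
ee_rot: [-180.0, -0.0, 27.0]
wrist_force: [0.6, -0.0, -0.9]
width: 0.024
```

```bash
python3 -m jog '[[0,0,0,0,0,1,255],[0,0,0,0,0,0.5,255],[0,0,0,0,0,0,255]]' 20
python3 -m jog '[[0,0,0,0,0,0,70],[0,0,0,0,0,0,70],[0,0,0,0,0,0,70],[0,0,0,0,0,0,70],[0,0,0,0,0,0,70]]' 20
python3 -m jog '[[0,0,0,0,0,-20,70],[0,0,0,0,0,-45,70],[0,0,0,0,0,-45,70],[0,0,0,0,0,-45,70],[0,0,0,0,0,-45,70]]' 20
python3 -m jog '[[0,0,0,0,45,-10,70],[0,0,0,0,45,0,70],[0,0,0,0,45,0,70],[0,0,0,0,0,0,70]]' 20
python3 - <<'E'
from h import *
print(state()['wrist_force'])
snap('side','d20.png');snap('scene','s20.png');snap('wrist','w20.png')
E
```

```text
time: 31.1
position: [0.4102, 0.2679, 0.0173]
ee_rot: [180.0, 0.0, 27.0]
wrist_force: [-2.3, -0.7, 6.5]
width: 0.0239
time: 31.6
position: [0.4102, 0.2679, 0.017]
ee_rot: [-180.0, 0.0, 27.0]
wrist_force: [-0.8, -0.1, -0.0]
width: 0.0611
time: 32.1
position: [0.4098, 0.2677, 0.219]
ee_rot: [180.0, -0.0, 27.0]
wrist_force: [1.1, 0.7, -0.3]
width: 0.0663
time: 32.5
position: [0.4732, 0.1442, 0.2274]
ee_rot: [180.0, -0.0, 26.8]
wrist_force: [-0.1, 0.1, 0.6]
width: 0.0659
[-0.10400883  0.08868944  0.56128562]
```

View pics/d20.png

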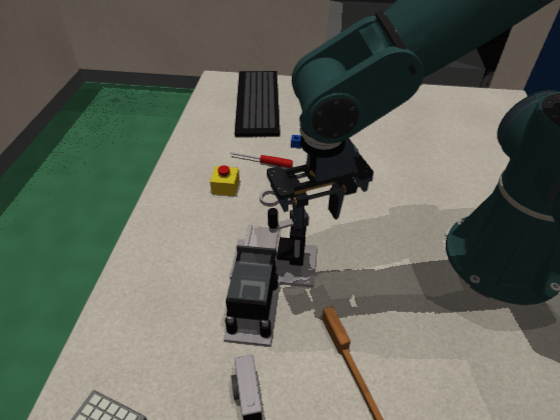

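View pics/s20.png

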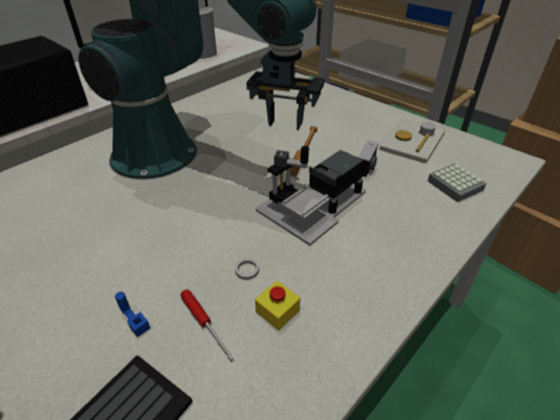

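View pics/w20.png

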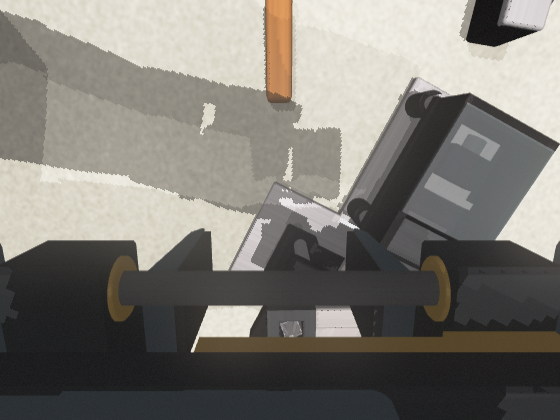

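The stick lies flat and everything else is in place. Before handing in, one more wide-baseline pair to confirm the table is flush.

```bash
python3 -m jog '[[0,0,0,0,0,-45,70],[0,0,0,0,0,-25,70],[0,0,0,27,29,0,70],[0,0,0,28,29,0,70],[0,0,0,0,0,0,70]]' 20
python3 - <<'E'
from h import *
snap('wrist','w21.png')
E
python3 -m jog '[[0,0,0,35,0,0,70],[0,0,0,35,0,0,70],[0,0,0,30,0,0,70],[0,0,0,0,0,0,70],[0,0,0,0,0,0,70]]' 20
python3 - <<'E'
from h import *
snap('wrist','w22.png')
cv2.imwrite('pics/c32.png',cv2.hconcat([cv2.imread(f'pics/w{i}.png')[0:300,80:480] for i in (21,22)]))
E
```

```text
time: 33.15
position: [0.5495, 0.1212, 0.2971]
ee_rot: [180.0, -0.1, 27.0]
wrist_force: [-1.6, -0.2, 0.3]
width: 0.0659
time: 33.7
position: [0.6348, 0.1675, 0.2964]
ee_rot: [-180.0, 0.1, 27.1]
wrist_force: [-0.3, 0.6, -0.5]
width: 0.066
```

View pics/c32.png

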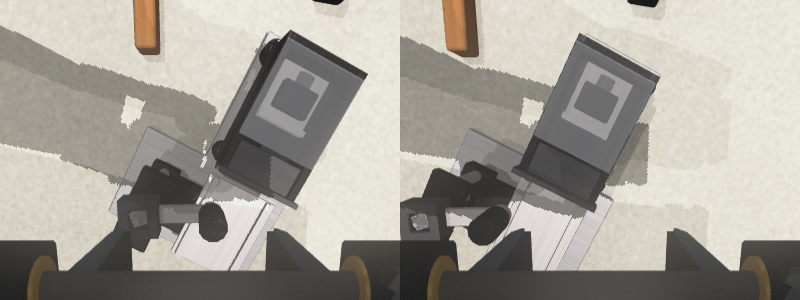

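The guard hides the sill from this side, so this pair can't re-measure flushness. It does show the module square in the chamber against the far wall, with the crank still on. The earlier flush measurement stands, because nothing has turned the crank since. Handing in.

```bash
python3 - <<'E'
from plant import *
s=state();print(s['time'],s['wrist_force'],s['position'])
print(job_done())
E
```

```text
33.75 [-0.51337883  0.0118765  -0.26096227] [0.63453006 0.16701317 0.29662808]
the job is handed in; nothing more can be done
None
```

I fitted the crank, wound the table up, pushed the module home with the stick and handed the job in at 33.75 s. No verdict was reported.

**Crank and table:** I put the dark steel crank on the shaft and wound it about 1.4 turns clockwise. The bed is at about 75.5 mm (guard top and bed nose agree). The table top is at about 75.1 mm, calculated from the shaft angle seen in the last wrist view.

**Push:** The module went through the opening at about 2 N. The force rose to 28 N at the stop, and later views through the roof show it square against the far wall.

**Stick and bystanders:** The stick lies flat where it started, and the robot was clear of everything at hand-in. The bystanders looked unmoved in the last side and scene pictures; I did not measure their positions.

**What failed or disagreed:**
- My first grip on the hub came up empty because I lifted before the fingers had closed; the second try held.
- The guard height came out as 127 to 132 mm depending on the views used. I used the wide-baseline wrist pair (132.5 mm), which also gave the table plate within 0.1 mm of prediction.
- My first stop for the table was about 1.6 mm low, so I turned the crank further. On that turn the wrist force reached 27 N, but the crank was still seated afterwards.
- The last flushness check failed because the guard hid the sill. The table height was therefore not measured again after the push, though I had not turned the crank since.

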